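Charge a tinning station with crucibles

ROBOT

A 6-joint arm with a two-finger parallel gripper is mounted at the origin on the work surface. World frame = base frame: x ahead of the robot, y to its left, z up, the work surface at z = 0. Lengths are in mm, angles in rad, forces in N, time in s.
With the tool pointing down it reaches from about 300 to 850 mm from the base axis. Payload 5.4 kg.
Tool frame: the origin (TCP) lies where the fingers leave the gripper's body, on its centre line; the fingertips stand 73 mm ahead of it and the grasp point (between the pads) lies ctrl.hold_point_z ahead of it (ctrl.hold_point_z is the distance from the TCP to the grasp point, in mm); x points along the fingers, y is the direction in which the jaws open and shut, and the axes are right-handed (so a half turn about x gives the same grasp; the last joint's range is limited). The gripper opens to 85 mm and grips with 20 to 120 N. Pads are 22 mm wide; open, the fingers measure 114 mm over their backs; the gripper's body (76 mm by 85 mm) begins 54 mm behind the grasp point. The pads swing forward as they close: fully open they stand 13 mm farther back than shut.
Start: joints at [0.973, 0.158, 1.597, -0, 1.386, -0.21], TCP at [217.446, 532.282, 303.899] pointing down, gripper open.
Joint ranges: [-2.91, 2.91], [-0.94, 2.29], [0.18, 2.7], [-1.29, 4.43], [0.17, 2.64], [-3, 3]. Speed limits (rad/s): [2.57, 2.57, 3.14, 3.14, 3.14, 3.14].

INTERFACE

Orientations are given as a unit quaternion [x, y, z, w].
In Python, from cell import status, imaging, ctrl gives the robot as it stands. The module is installed in compiled form; this text tells all that it offers.
- The arm moves only by the tool play_rows, never from a script. Its argument "deltas" is a list of rows, each a list of 7 numbers: the shift along the world's x, y, z in mm, then the turn, a rotation vector about the world's x, y, z in rad, then the finger opening in mm, from 0 to 85.4. In form: [[tx, ty, tz, wx, wy, wz, fingers], ...]. A call has 1 to 20 rows; each row shifts and turns the commanded pose from where the row before left it; what a row does not reach is not made up. A row lasts 1/10 s, in which the tool goes at most 50 mm and 8.59 degrees, less where a joint would pass 70% of its speed; a pose out of reach is approached as far as the arm can. A call with a gripper value outside its range is refused whole. The fingers move at their own pace and stop on an object; the grip force is fixed at half the most. Time passes only in rows, so rows that do not move let the fingers close. It gives the time, the measured TCP pose, the force and the opening at its end, in the units of the state.
- status.state(): the state, without advancing time (a new reading comes with each control period).
- imaging.snapshot(name): name is "scene" or "top" or "wrist"; returns the picture (400x640x3 uint8, blue, green, red); there is no depth.
- imaging.camera_info(name): a dict with "fx", "fy", "cx", "cy" (pixels), "origin" and "attitude" of the camera in the world. Camera axes: x right, y down, z forward; pixel columns grow to the right and rows downward; lengths in mm; the calibration is good to about 2 mm. The wrist camera is an equidistant fisheye: a pixel r from the principal point sees the ray r / f radians off the axis. A picture is of the moment at which its call begins: read the wrist's pose just before it. camera_info takes no time and is no camera call; for the wrist camera it gives the pose at the moment of the call.
- ctrl.finish_job(): hands the job in, once; it reports no verdict.
The state is a dict: "time_s": time; "joint_positions": joint angles; "dq": joint speeds; "joint_efforts": joint torques, N m; "tcp_pos": TCP position; "ee_rot": TCP orientation; "wrist_force": force on the tool from outside, world axes, zero at the start; "torque": the same for the moment, N m; "grip_width": finger opening in mm.
Only numpy, scipy, OpenCV 4.12 (cv2) and the standard library are available. Lean on these libraries where they do the work, as an engineer would, in place of code of your own. Each camera call takes 0.05 s, during which the arm holds its last target.

TASK

Get the tinning station ready: lift its hood back onto its stop, then load every empty crucible standing on the bench into a nest of its own, twisting each one down through the spring fingers until it bottoms out; never lean so hard that the sprung nest plate is driven down near its end stop. Turn the sunken knob on the heater control so its pointer is at the long mark, and finish with the hood closed, leaving the spool, the jar and the screwdriver alone.

Things in the scene. Friction and masses are not known exactly. Their poses are not given: they have to be found in the camera images.
- station: The tinning station, fixed to the bench: grey open tray 300 mm long (its x), 130 mm wide (its y), walls 50 mm high and 6 mm thick, with three round nests in a row along x inside, covered by a white hood. Origin: centre of its underside; yaw varies. It never moves.
- nest0 (a point): Nest nearest the robot: point on its axis, on its floor, 24 mm above the bench when unloaded (it sinks with the nest plate); axes as the station's, z up. Nests are 85 mm apart. Each is a steel ring 24 mm deep, 52 mm inside, 61 mm outside diameter, holding three brass spring fingers that lean outwards at the top: the opening narrows from 47 mm at the top to 41 mm, 6 mm above the floor.
- nest1 (a point): Middle nest, the same. A crucible set in upright on the axis comes to rest on the fingers with its underside some 10 to 14 mm above the floor and does not sink by itself. Straight pushing needs more than the 22 N the nest plate may bear; turning it to and fro by half a radian or more while pressing lightly (some 5 mm down per radian turned) takes some 10 to 17 N.
- nest2 (a point): Nest farthest from the robot, the same. With a crucible fully home, its underside is on the nest's floor and its half-way point is 31 mm above this point.
- nest_plate (a joint): How far (m) the plate that carries all three nests is pushed down against its springs: 0 unloaded to about 0.0005, starts to sink at about 10 N, then 1 mm more per newton, end stop at 0.015 (about 25 N). Keep it under 0.012.
- hood (a joint): Hood angle (rad): 0 closed; 1.85 on its open stop. Hinged along the station's rear long edge (its +y side), front edge rises. 0.3 kg; it falls shut below about 1.1 rad and falls open onto the stop above that. White, 300 x 130 mm, 48 mm high; closed, it clears a crucible fully home but not one standing proud.
- hood_handle (a point): Middle of the hood's handle: a round steel bar 10 mm thick, 100 mm long, along the station's x, 38 mm out from the hood's front face (open space between and below); 81 mm above the bench when closed and 168 mm from the hinge line horizontally. It turns with the hood: closed it juts to the station's -y, open it points up, about 0.21 m above the bench.
- hood_hinge (a point): Middle of the hood's hinge line, which runs along the station's x; 51 mm above the bench. Axes as the station's.
- control: Heater control, fixed: a grey box 130 x 130 mm, 55 mm high, with a round well 74 mm in diameter and 18 mm deep in the middle of its top, in which the knob sits. Short white ticks round the well and one long thick mark. Origin: centre of its underside; yaw varies.
- mark (a point): The long white mark (18 x 4 mm) on the top of the heater control, beside the well: its inner half.
- knob (a joint): Knob angle (rad), 0 to 2.8, growing clockwise seen from above; at 0 the pointer points along the control's +y and at 2.0 straight at the long mark. Stays where it is left (0.04 N m friction).
- knob_grip (a point): Centre of the knob's grip bar: black, 34 mm long, 12 mm wide, 14 mm high, on a disc of 36 mm diameter. x along the bar towards the end with the white pointer line, y across it. This point is 10 mm above the well's floor and 8 mm below the control's top; the bar reaches from 3 mm to 17 mm above the floor.
- cup0_c (a point): A crucible (there may be 2 or 3; None when absent): dark steel cup 44 mm in diameter, 62 mm tall, its top a bright square collar 46 x 46 mm, 16 mm high (46 to 62 mm above the underside); 0.15 to 0.3 kg. This point is on its axis half-way up, 31 mm above its underside, 23 mm below the collar's middle. z up, x and y square to the collar's flats. Loose on the bench.
- cup1_c (a point): Another crucible (there may be 2 or 3; None when absent): dark steel cup 44 mm in diameter, 62 mm tall, its top a bright square collar 46 x 46 mm, 16 mm high (46 to 62 mm above the underside); 0.15 to 0.3 kg. This point is on its axis half-way up, 31 mm above its underside, 23 mm below the collar's middle. z up, x and y square to the collar's flats. Loose on the bench.
- cup2_c (a point): A third crucible (there may be 2 or 3; None when absent): dark steel cup 44 mm in diameter, 62 mm tall, its top a bright square collar 46 x 46 mm, 16 mm high (46 to 62 mm above the underside); 0.15 to 0.3 kg. This point is on its axis half-way up, 31 mm above its underside, 23 mm below the collar's middle. z up, x and y square to the collar's flats. Loose on the bench.
- spool: Bystander: spool of copper wire standing on its flange, 64 mm in diameter, 40 mm tall; origin at the centre of its underside.
- jar: Bystander: small amber jar, 48 mm in diameter, 50 mm tall; origin at the centre of its underside.
- driver: Bystander: screwdriver lying on the bench to the left of the station.

How it is judged:
By the outcome, as a careful person would: the job done as asked, in the order asked, and still so for the second after the job is handed in, with the robot touching nothing.
Of cup0, cup1, cup2 only 2 to 3 are there at a start; the rules pass over those that are not, and their reading is None.
At some moment in a run one of cup0, cup1, cup2 may be knocked a few centimetres aside while the robot is not near it.
It also fails if it takes over 210 s, if anything falls off the work surface, if the arm or the gripper's body presses on something with over 40 N, if the wrist force passes 120 N, or if a joint passes its speed limit or range.

## Working session

There is one attempt and no reset: what is moved stays moved. The work goes in short steps, Python scripts to look and compute and a tool call to move; the robot and the scene stay as the last step left them, time stands still between calls to the robot, and variables do not carry over. Pictures are saved under pics/ and viewed, and the job is handed in when it is done.

Besides the shell and the picture viewer there is one more tool, called after "Request:" as name(argument=value, ...) on one line, values as JSON. play_rows: Moves the arm, as the interface text tells. Its arguments: {"type":"object","properties":{"deltas":{"type":"array"}},"required":["deltas"]}

```bash
mkdir -p pics
cat > h.py <<'E'
import numpy as np,cv2
from cell import status,imaging,ctrl
from scipy.spatial.transform import Rotation as R
def snap(n,f):
    im=imaging.snapshot(n); cv2.imwrite('pics/'+f,im); return im
def att(c):
    a=np.array(c['attitude'],float)
    return R.from_quat(a).as_matrix() if a.size==4 else a.reshape(3,3)
def px2z(c,u,v,z,fish=False):
    M=att(c);o=np.array(c['origin'])
    x=(u-c['cx'])/c['fx'];y=(v-c['cy'])/c['fy']
    if fish:
        r=np.hypot(x,y); d=np.array([x/r*np.sin(r),y/r*np.sin(r),np.cos(r)]) if r>0 else np.array([0,0,1.])
    else: d=np.array([x,y,1.])
    d=M@d
    return o+d*(z-o[2])/d[2]
def proj(c,p,fish=False):
    q=att(c).T@(np.array(p,float)-np.array(c['origin']))
    if fish:
        t=np.arctan2(np.hypot(q[0],q[1]),q[2]);h=np.hypot(q[0],q[1])
        return c['cx']+c['fx']*t*q[0]/h,c['cy']+c['fy']*t*q[1]/h
    return c['cx']+c['fx']*q[0]/q[2],c['cy']+c['fy']*q[1]/q[2]
E
python3 - <<'E'
from h import *
for n in ['top','scene','wrist']:
    print(n,imaging.camera_info(n)); snap(n,n+'0.png')
s=status.state();print(s,ctrl.hold_point_z)
E
```

```text
top {'fx': 440.58742343410495, 'fy': 440.58742343410495, 'cx': 323.65413166228166, 'cy': 202.88485764667556, 'origin': array([ 540.54082353,   -6.6375906 , 1303.29945883]), 'attitude': array([-0.70530027,  0.70825633, -0.00890225,  0.02907319])}
scene {'fx': 414.85363929806914, 'fy': 414.85363929806914, 'cx': 323.82482856273305, 'cy': 191.48859798143928, 'origin': array([1100.10793941, -381.32892357,  913.30039012]), 'attitude': array([ 0.84638137,  0.42650214, -0.13563062, -0.28868468])}
wrist {'fx': 309.70691628693146, 'fy': 309.70691628693146, 'cx': 320.7353812208551, 'cy': 199.3461485200633, 'origin': array([138.56665495, 563.7132126 , 374.11055538]), 'attitude': array([0.81869599, 0.54953532, 0.09230217, 0.1386655 ])}
{'time_s': 0.15, 'joint_positions': array([ 9.72889706e-01,  1.58923513e-01,  1.59795326e+00,  4.75820671e-06,
        1.38619835e+00, -2.10093308e-01]), 'dq': array([-0.0010101 , -0.00108088, -0.00300813, -0.00151066,  0.0016422 ,
        0.00052   ]), 'joint_efforts': array([-4.90455804e-06, -3.96377134e+01, -3.31785536e+01, -1.74032211e-04,
        5.39199755e-03,  1.44280040e-05]), 'tcp_pos': array([217.2512254 , 531.98700049, 303.1270414 ]), 'ee_rot': array([ 0.13577407,  0.69406215, -0.13673665,  0.69364704]), 'wrist_force': array([ 1.05006651, -0.78798101, -0.54445229]), 'torque': array([-0.0138189 , -0.04138445,  0.02122609]), 'grip_width': 85.80952907741941} 53.900000000000006
```

View pics/top0.png

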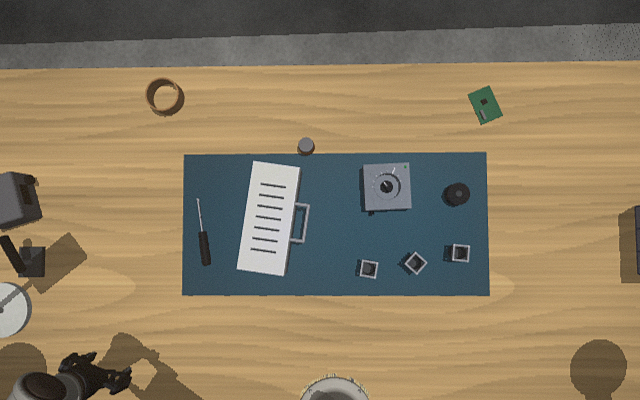

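View pics/scene0.png

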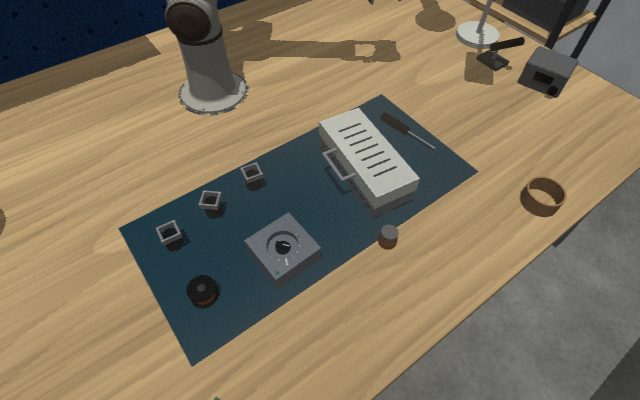

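View pics/wrist0.png

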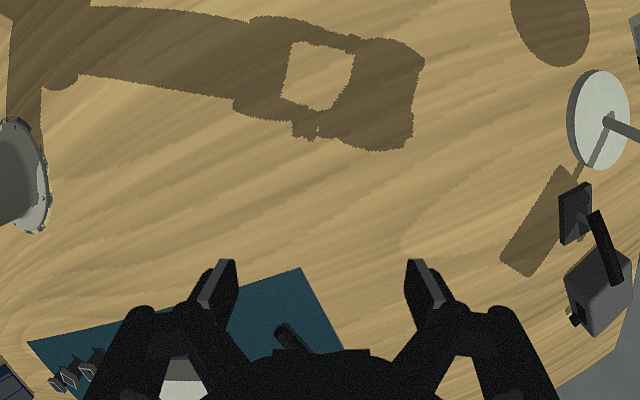

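Run:
```python
from h import *
im=cv2.imread('pics/top0.png')
cv2.imwrite('pics/c1.png',cv2.resize(im[150:285,225:325],None,fx=4,fy=4,interpolation=cv2.INTER_CUBIC))
cv2.imwrite('pics/c2.png',cv2.resize(im[150:285,345:485],None,fx=4.4,fy=4.4,interpolation=cv2.INTER_CUBIC))
```

```text
(no output)
```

View pics/c1.png

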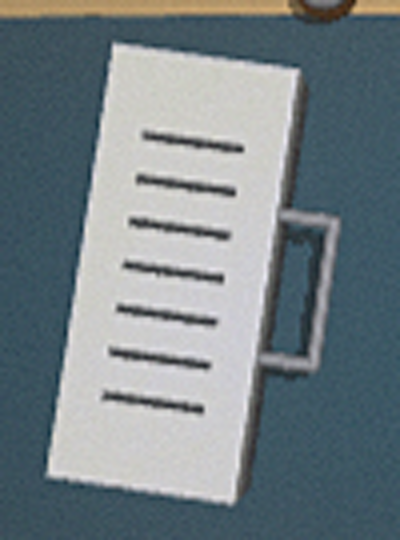

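View pics/c2.png

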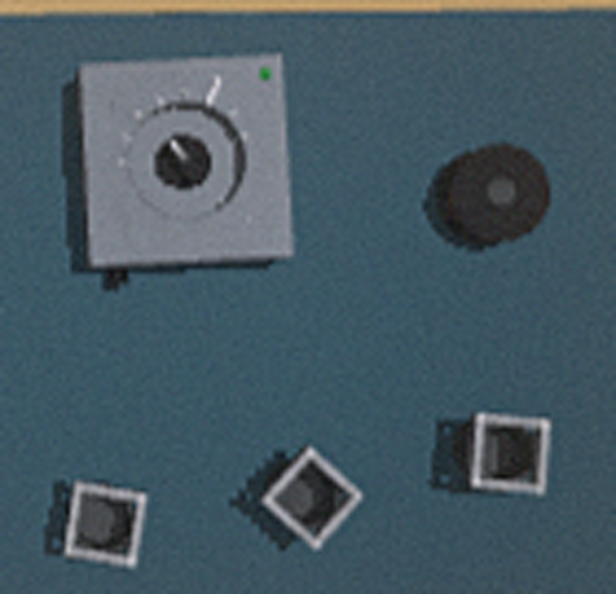

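Run:
```python
from h import *
c=imaging.camera_info('top')
def q(pts,k,off,z):
    return np.array([px2z(c,off[0]+(u+.5)/k-.5,off[1]+(v+.5)/k-.5,z)[:2] for u,v in pts])
np.set_printoptions(precision=1,suppress=True)
P=q([(113,43),(301,69),(236,504),(47,477)],4,(225,150),99)
print('hood',P,P.mean(0),[np.linalg.norm(P[i]-P[(i+1)%4]) for i in range(4)])
print('handle',q([(335,217),(315,365)],4,(225,150),81))
for n,p,z in [('cA',[(74,480),(148,493),(134,567),(64,555)],62),('cB',[(311,446),(363,495),(317,550),(262,500)],62),('cC',[(475,412),(551,418),(545,494),(470,488)],62),('ctl',[(80,66),(281,54),(293,257),(92,267)],55)]:
    P=q(p,4.4,(345,150),z)
    print(n,P.mean(0),[round(np.linalg.norm(P[i]-P[(i+1)%4]),1) for i in range(4)])
    e=[P[(i+1)%4]-P[i] for i in range(4)]
    print(' yaw deg mod90',[round(np.degrees(np.arctan2(v[1],v[0]))%90,1) for v in e])
print('knob,ptr,mark',q([(183,161),(172,142),(213,92)],4.4,(345,150),54))
```

```text
hood [[724.1 223. ]
 [705.   92.8]
 [407.7 137.3]
 [426.  266.8]] [565.7 180. ] [np.float64(131.60765518701734), np.float64(300.6736858101393), np.float64(130.79372033603556), np.float64(301.25570876929766)]
handle [[603.8  70.7]
 [501.2  84.7]]
cA [422.9 -95.9] [np.float64(47.5), np.float64(47.5), np.float64(44.8), np.float64(47.8)]
 yaw deg mod90 [np.float64(80.0), np.float64(78.7), np.float64(80.3), np.float64(81.9)]
cB [ 439.2 -227.5] [np.float64(44.7), np.float64(45.4), np.float64(46.5), np.float64(46.3)]
 yaw deg mod90 [np.float64(46.2), np.float64(49.5), np.float64(47.4), np.float64(47.3)]
cC [ 467.1 -351.8] [np.float64(47.8), np.float64(48.0), np.float64(47.0), np.float64(48.0)]
 yaw deg mod90 [np.float64(85.3), np.float64(84.3), np.float64(85.3), np.float64(85.2)]
ctl [ 654.4 -150.7] [np.float64(129.6), np.float64(131.2), np.float64(128.7), np.float64(130.2)]
 yaw deg mod90 [np.float64(3.0), np.float64(2.6), np.float64(2.6), np.float64(2.9)]
knob,ptr,mark [[ 654.3 -148.7]
 [ 666.6 -141.7]
 [ 698.8 -168.4]]
```

```bash
cat >> h.py <<'E'
YAW=np.radians(-8.43); SC=np.array([565.7,180.0])
xs=np.array([np.cos(YAW),np.sin(YAW)]); ys=np.array([-np.sin(YAW),np.cos(YAW)])
hinge=SC+65*ys
def handle(th):
    a=np.arctan2(30,168)+th; r=np.hypot(30,168)
    return np.array([*(hinge-ys*r*np.cos(a)),51+r*np.sin(a)])
def st():
    s=status.state(); M=R.from_quat(s['ee_rot']).as_matrix()
    jy=np.degrees(np.arctan2(M[1,1],M[0,1]))
    g=s['tcp_pos']+M[:,0]*ctrl.hold_point_z
    np.set_printoptions(precision=2,suppress=True)
    print('t',round(s['time_s'],2),'tcp',s['tcp_pos'],'grasp',g,'jawyaw',round(jy,2),'x',M[:,0].round(3),'F',s['wrist_force'],'T',s['torque'],'w',round(s['grip_width'],1),'q6',s['joint_positions'][5].round(2))
    return s,M,g,jy
E
python3 - <<'E'
from h import *
st()
for t in np.linspace(0,1.85,12): print(t.round(2),handle(t))
E
```

```text
t 0.15 tcp [217.25 531.99 303.13] grasp [217.21 531.92 249.23] jawyaw 67.78 x [-0. -0. -1.] F [ 1.05 -0.79 -0.54] T [-0.01 -0.04  0.02] w 85.8 q6 -0.21
0.0 [550.6   78.11  81.  ]
0.17 [551.68  85.43 108.7 ]
0.34 [553.43  97.22 134.77]
0.5 [555.8  113.17 158.47]
0.67 [558.71 132.81 179.15]
0.84 [562.08 155.6  196.21]
1.01 [565.83 180.9  209.17]
1.18 [569.85 207.98 217.66]
1.35 [574.01 236.09 221.46]
1.51 [578.21 264.43 220.44]
1.68 [582.33 292.2  214.64]
1.85 [586.24 318.62 204.23]
```

Request:
play_rows(deltas=[[24, -32.4, 0, 0, 0, 0.017, 30], [24, -32.4, 0, 0, 0, 0.017, 30], [24, -32.4, 0, 0, 0, 0.017, 30], [24, -32.4, 0, 0, 0, 0.017, 30], [24, -32.4, 0, 0, 0, 0.017, 30], [24, -32.4, 0, 0, 0, 0.017, 30], [24, -32.4, 0, 0, 0, 0.017, 30], [24, -32.4, 0, 0, 0, 0.017, 30], [24, -32.4, 0, 0, 0, 0.017, 30], [24, -32.4, 0, 0, 0, 0.017, 30], [24, -32.4, 0, 0, 0, 0.017, 30], [24, -32.4, 0, 0, 0, 0.017, 30], [24, -32.4, 0, 0, 0, 0.017, 30], [24, -32.4, 0, 0, 0, 0.017, 30], [0, 0, 0, 0, 0, 0, 30]])

```text
time_s: 1.65
tcp_pos: [555.3, 74.9, 303.5]
ee_rot: [0.054, 0.705, -0.055, 0.705]
wrist_force: [-0.4, 0.7, -0.7]
grip_width: 30.1
```

Run:
```python
from h import *
c=imaging.camera_info('wrist'); s,M,g,jy=st(); im=snap('wrist','w1.png')
print(proj(c,handle(0),True))
```

```text
t 1.65 tcp [555.33  74.86 303.45] grasp [555.35  74.79 249.55] jawyaw 81.15 x [ 0. -0. -1.] F [-0.39  0.65 -0.73] T [ 0.01  0.05 -0.01] w 30.1 q6 -1.5
(np.float64(323.95623548964903), np.float64(177.60442940585955))
```

View pics/w1.png

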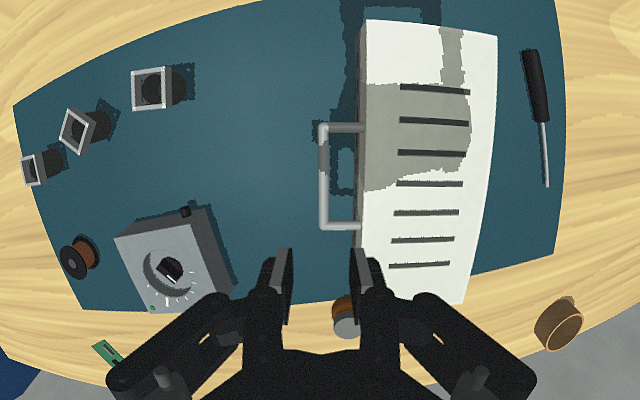

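Request:
play_rows(deltas=[[-0.8, 0.55, -28, 0, 0, 0.007, 30], [-0.8, 0.55, -28, 0, 0, 0, 30], [-0.8, 0.55, -28, 0, 0, 0, 30], [-0.8, 0.55, -28, 0, 0, 0, 30], [-0.8, 0.55, -28, 0, 0, 0, 30], [-0.8, 0.55, -28, 0, 0, 0, 30], [0, 0, 0, 0, 0, 0, 30], [0, 0, 0, 0, 0, 0, 0], [0, 0, 0, 0, 0, 0, 0], [0, 0, 0, 0, 0, 0, 0], [0, 0, 0, 0, 0, 0, 0], [0, 0, 0, 0, 0, 0, 0], [0, 0, 0, 0, 0, 0, 0]])

```text
time_s: 3.0
tcp_pos: [547.4, 78.9, 136.9]
ee_rot: [0.047, 0.707, -0.053, 0.704]
wrist_force: [-7.1, -16.4, 2.1]
grip_width: 7.6
```

Run:
```python
from h import *
s,M,g,jy=st()
a=np.linspace(0,1.83,19); p=np.array([handle(t) for t in a]); print(np.diff(p,axis=0).round(1).tolist())
```

```text
t 3.0 tcp [547.43  78.88 136.92] grasp [547.21  78.49  83.03] jawyaw 81.89 x [-0.   -0.01 -1.  ] F [ -7.09 -16.41   2.15] T [-2.57  1.17 -0.05] w 7.6 q6 -1.5
[[0.6, 3.9, 16.9], [0.8, 5.5, 16.4], [1.1, 7.2, 15.8], [1.3, 8.7, 14.9], [1.5, 10.2, 14.0], [1.7, 11.5, 12.9], [1.9, 12.7, 11.6], [2.1, 13.8, 10.2], [2.2, 14.8, 8.8], [2.3, 15.6, 7.2], [2.4, 16.2, 5.6], [2.5, 16.7, 3.9], [2.5, 17.0, 2.1], [2.5, 17.2, 0.4], [2.5, 17.1, -1.4], [2.5, 16.9, -3.1], [2.4, 16.5, -4.8], [2.4, 15.9, -6.5]]
```

Run:
```python
from h import *
im=snap('wrist','w2.png'); cv2.imwrite('pics/w2c.png',cv2.resize(im[120:330,180:460],None,fx=2.8,fy=2.8)); st()
```

```text
t 3.05 tcp [547.44  78.89 136.95] grasp [547.22  78.5   83.05] jawyaw 81.89 x [-0.   -0.01 -1.  ] F [ -6.64 -17.24   1.26] T [-2.54  1.16 -0.05] w 7.8 q6 -1.5
```

View pics/w2c.png

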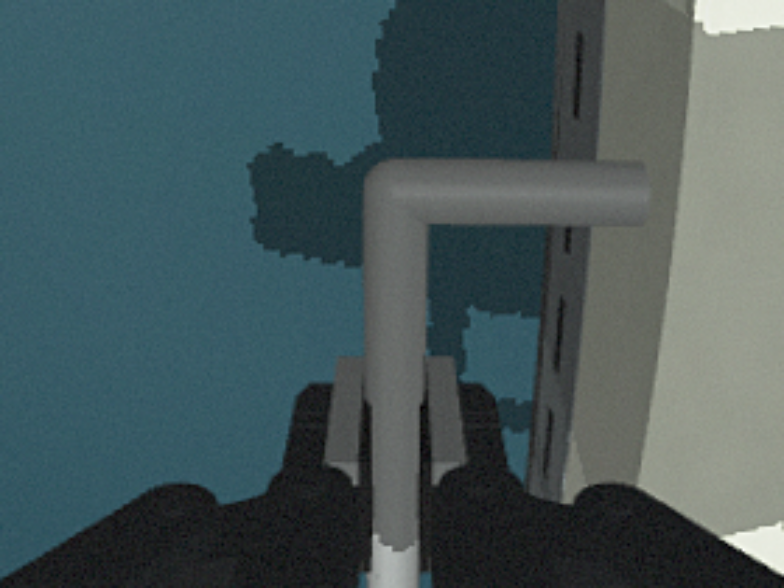

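Request:
play_rows(deltas=[[0.6, 2.5, 16.9, 0, 0, 0, 0], [0.8, 5.0, 16.4, 0, 0, 0, 0], [1.1, 7.2, 15.8, 0, 0, 0, 0], [1.3, 8.7, 14.9, 0, 0, 0, 0], [1.5, 10.2, 14.0, 0, 0, 0, 0], [1.7, 11.5, 12.9, 0, 0, 0, 0], [1.9, 12.7, 11.6, 0, 0, 0, 0], [2.1, 13.8, 10.2, 0, 0, 0, 0], [2.2, 14.8, 8.8, 0, 0, 0, 0], [0, 0, 0, 0, 0, 0, 0]])

```text
time_s: 4.05
tcp_pos: [560.9, 168.9, 262.5]
ee_rot: [0.049, 0.706, -0.051, 0.705]
wrist_force: [-12.5, -7.1, 14.8]
grip_width: 8.0
```

Run:
```python
from h import *
st(); print(handle(.915)); snap('scene','s2.png')
```

```text
t 4.05 tcp [560.88 168.88 262.5 ] grasp [560.84 168.71 208.6 ] jawyaw 81.93 x [-0. -0. -1.] F [-12.47  -7.13  14.77] T [-1.49  2.06 -0.19] w 8.0 q6 -1.34
[563.7  166.48 202.44]
```

View pics/s2.png

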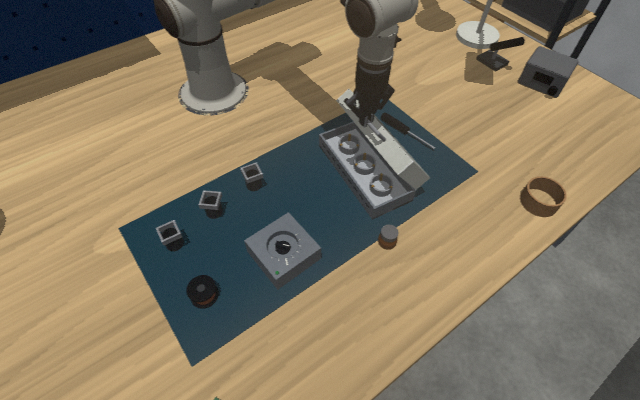

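Request:
play_rows(deltas=[[2.5, 15.6, 5.5, 0, 0, 0, 0], [2.5, 16.2, 4, 0, 0, 0, 0], [2.5, 16.7, 2.5, 0, 0, 0, 0], [2.5, 17.0, 1, 0, 0, 0, 0], [2.5, 17.2, -0.5, 0, 0, 0, 0], [2.5, 17.1, -2, 0, 0, 0, 0], [2.5, 16.9, -3.1, 0, 0, 0, 0], [1.5, 10, -3, 0, 0, 0, 0], [0, 0, 0, 0, 0, 0, 0], [0, 0, 0, 0, 0, 0, 0]])

```text
time_s: 5.1
tcp_pos: [580.2, 298.5, 267.4]
ee_rot: [0.052, 0.704, -0.047, 0.706]
wrist_force: [-8.0, 6.0, 12.0]
grip_width: 7.6
```

Run:
```python
from h import *
st(); print(handle(1.75)); snap('scene','s3.png')
```

```text
t 5.1 tcp [580.19 298.5  267.35] grasp [580.35 298.82 213.45] jawyaw 81.94 x [ 0.    0.01 -1.  ] F [-8.02  5.99 11.97] T [ 1.    1.27 -0.08] w 7.6 q6 -1.14
[583.95 303.12 210.96]
```

View pics/s3.png

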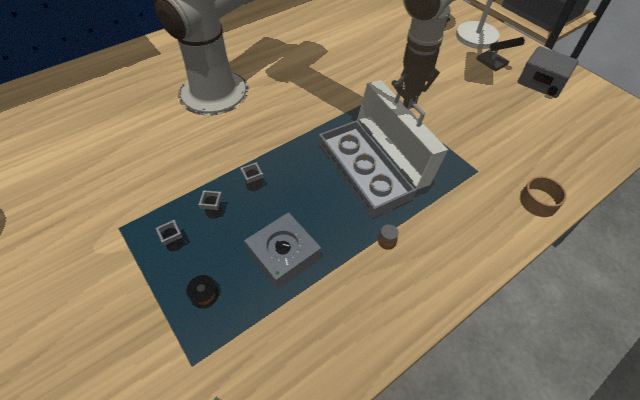

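Request:
play_rows(deltas=[[0, 0, 0, 0, 0, 0, 30], [0, 0, 0, 0, 0, 0, 30], [0, 0, 0, 0, 0, 0, 30], [0, 0, 20, 0, 0, 0, 30], [0, 0, 30, 0, 0, 0, 30], [0, 0, 30, 0, 0, 0, 30], [10, -30, 0, 0, 0, 0, 30], [10, -30, 0, 0, 0, 0, 30], [10, -30, 0, 0, 0, 0, 30], [10, -30, 0, 0, 0, 0, 30], [10, -25, 0, 0, 0, 0, 30], [0, 0, 0, 0, 0, 0, 85], [0, 0, 0, 0, 0, 0, 85]])

```text
time_s: 6.45
tcp_pos: [630.8, 149.5, 341.5]
ee_rot: [0.051, 0.706, -0.051, 0.705]
wrist_force: [-0.0, 0.6, 0.0]
grip_width: 58.3
```

Run:
```python
from h import *
st(); c=imaging.camera_info('wrist');print(c); im=snap('wrist','w3.png');snap('scene','s4.png')
for k in (-85,0,85): print(np.round(proj(c,[*(SC+k*xs),48],True),1),SC+k*xs)
st()
```

```text
t 6.45 tcp [630.82 149.45 341.52] grasp [630.77 149.46 287.62] jawyaw 81.73 x [-0.  0. -1.] F [-0.04  0.59  0.04] T [ 0.03  0.02 -0.02] w 58.3 q6 -1.38
{'fx': 309.70691628693146, 'fy': 309.70691628693146, 'cx': 320.7353812208551, 'cy': 199.3461485200633, 'origin': array([546.74, 161.24, 412.69]), 'attitude': array([0.75, 0.64, 0.11, 0.13])}
[339.3  38.1] [481.62 192.46]
[338.9 109.5] [565.7 180. ]
[337.9 179.5] [649.78 167.54]
t 6.55 tcp [630.51 150.76 341.71] grasp [630.48 150.77 287.81] jawyaw 81.85 x [-0.  0. -1.] F [-0.34  0.1   0.21] T [-0.02  0.    0.  ] w 72.7 q6 -1.38
```

View pics/w3.png

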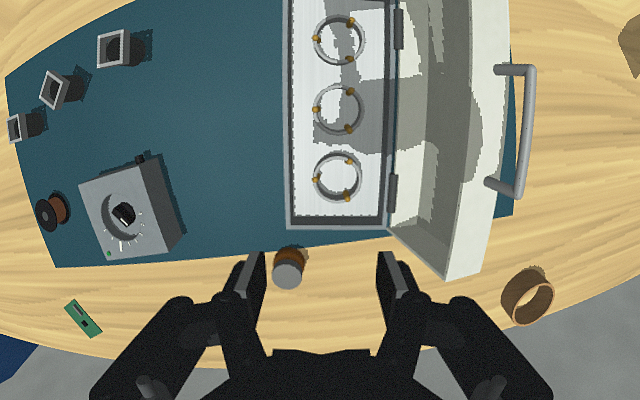

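View pics/s4.png

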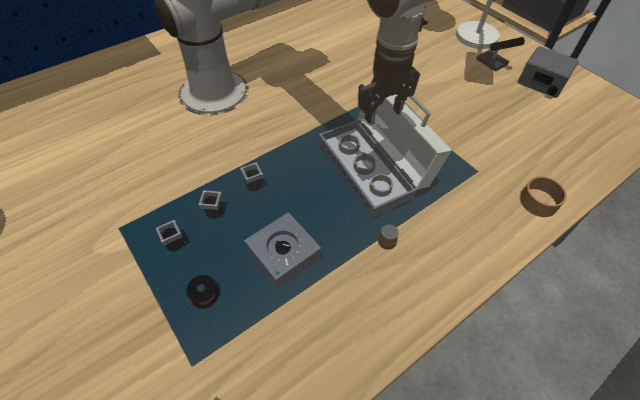

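Run:
```python
from h import *
s,M,g,jy=st(); c=imaging.camera_info('wrist'); im=snap('wrist','w4.png')
k=4;x0,y0=285,5
big=cv2.resize(im[y0:y0+215,x0:x0+110],None,fx=k,fy=k,interpolation=cv2.INTER_CUBIC); raw=big.copy()
for n in (-85,0,85):
  for r in (26,30.5):
    pts=[]
    for a in np.linspace(0,2*np.pi,60):
        u,v=proj(c,[*(SC+n*xs+r*np.array([np.cos(a),np.sin(a)])),48],True); pts.append([(u+.5-x0)*k,(v+.5-y0)*k])
    cv2.polylines(big,[np.array(pts,int)],True,(0,0,255),1)
big=np.hstack([big,raw]); big=cv2.resize(big,None,fx=.69,fy=.69); cv2.imwrite('pics/w4c.png',big)
```

```text
t 6.55 tcp [630.51 150.76 341.71] grasp [630.48 150.77 287.81] jawyaw 81.85 x [-0.  0. -1.] F [-0.34  0.1   0.21] T [-0.02  0.    0.  ] w 72.7 q6 -1.38
```

View pics/w4c.png

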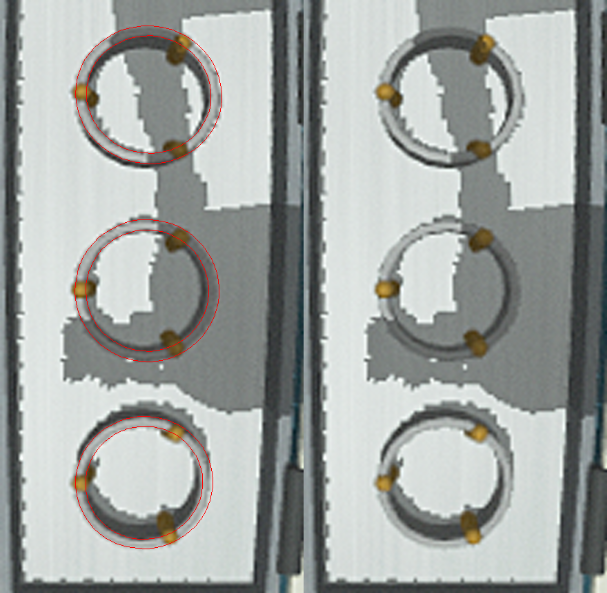

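Request:
play_rows(deltas=[[-26, -31, -12, 0, 0, 0, 75], [-26, -31, -12, 0, 0, 0, 75], [-26, -31, -12, 0, 0, 0, 75], [-26, -31, -12, 0, 0, 0, 75], [-26, -31, -12, 0, 0, 0, 75], [-26, -31, -12, 0, 0, 0, 75], [-26, -31, -12, 0, 0, 0, 75], [-26, -31, -12, 0, 0, -0.03, 75], [0, 0, 0, 0, 0, 0, 75], [0, 0, 0, 0, 0, 0, 75]])

```text
time_s: 7.6
tcp_pos: [422.7, -97.7, 245.9]
ee_rot: [0.061, 0.704, -0.061, 0.705]
wrist_force: [0.6, 0.2, 0.7]
grip_width: 75.0
```

```bash
cat >> h.py <<'E'
def cupimg(f,cx,cy,yaw,z=62,k=4,half=60):
    s,M,g,jy=st(); c=imaging.camera_info('wrist'); im=snap('wrist','full_'+f)
    u,v=proj(c,[cx,cy,z],True); x0=int(max(0,u-half));y0=int(max(0,v-half))
    big=cv2.resize(im[y0:y0+2*half,x0:x0+2*half],None,fx=k,fy=k,interpolation=cv2.INTER_CUBIC); raw=big.copy()
    pts=[]
    for i in range(4):
        a=np.radians(yaw+45+90*i); p=proj(c,[cx+23*2**.5*np.cos(a),cy+23*2**.5*np.sin(a),z],True); pts.append([(p[0]+.5-x0)*k,(p[1]+.5-y0)*k])
    cv2.polylines(big,[np.array(pts,int)],True,(0,0,255),1)
    cv2.imwrite('pics/'+f,cv2.resize(np.hstack([big,raw]),None,fx=.8,fy=.8)); print('corners',np.array(pts)/k+[x0-.5,y0-.5])
    return c,im
E
python3 - <<'E'
from h import *
cupimg('cA1.png',422.9,-95.9,80.2)
E
```

```text
t 7.6 tcp [422.68 -97.71 245.88] grasp [422.71 -97.69 191.98] jawyaw 80.06 x [ 0.  0. -1.] F [0.62 0.21 0.66] T [ 0.02 -0.01  0.01] w 75.0 q6 -1.9
corners [[350.32 169.13]
 [296.07 169.29]
 [297.55 219.41]
 [348.93 219.22]]
```

View pics/cA1.png

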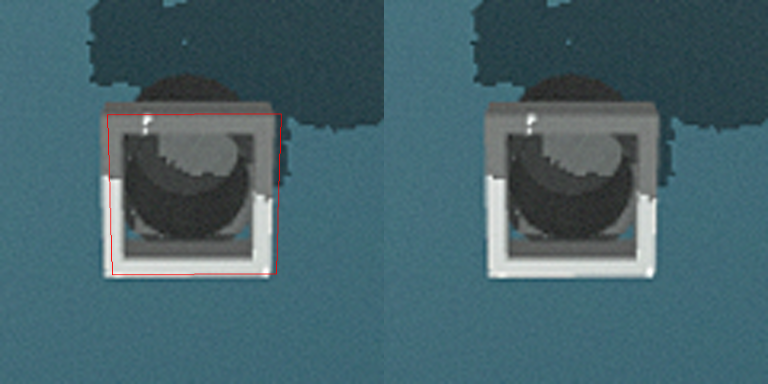

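Request:
play_rows(deltas=[[0.7, 0.2, -28, 0, 0, 0, 75], [0, 0, -28, 0, 0, 0, 75], [0, 0, -28, 0, 0, 0, 75], [0, 0, -28, 0, 0, 0, 75], [0, 0, -26, 0, 0, 0, 75], [0, 0, 0, 0, 0, 0, 75], [0, 0, 0, 0, 0, 0, 40], [0, 0, 0, 0, 0, 0, 40], [0, 0, 0, 0, 0, 0, 40], [0, 0, 0, 0, 0, 0, 40], [0, 0, 0, 0, 0, 0, 40]])

```text
time_s: 8.75
tcp_pos: [425.3, -98.2, 109.9]
ee_rot: [0.061, 0.703, -0.061, 0.706]
wrist_force: [1.7, 3.2, 6.7]
grip_width: 45.1
```

Run:
```python
from h import *
st()
```

```text
t 8.75 tcp [425.27 -98.18 109.87] grasp [425.51 -98.25  55.97] jawyaw 80.09 x [ 0. -0. -1.] F [1.69 3.23 6.71] T [ 0.42 -0.17 -0.03] w 45.1 q6 -1.9
```

Request:
play_rows(deltas=[[0, 0, 15, 0, 0, 0, 40], [0, 0, 25, 0, 0, 0, 40], [0, 0, 25, 0, 0, 0, 40], [0, 0, 25, 0, 0, 0, 40], [0, 0, 20, 0, 0, 0, 40], [0, 0, 0, 0, 0, 0, 40]])

```text
time_s: 9.35
tcp_pos: [425.1, -98.6, 221.0]
ee_rot: [0.06, 0.702, -0.062, 0.707]
wrist_force: [1.0, -0.3, -2.3]
grip_width: 44.7
```

Run:
```python
from h import *
s,M,g,jy=st()
cupimg('cA2.png',g[0],g[1],jy,z=g[2]+8)
```

```text
t 9.35 tcp [425.12 -98.59 221.03] grasp [425.45 -98.78 167.13] jawyaw 80.1 x [ 0.01 -0.   -1.  ] F [ 0.96 -0.31 -2.3 ] T [ 0.01 -0.04  0.01] w 44.7 q6 -1.9
t 9.35 tcp [425.12 -98.59 221.03] grasp [425.45 -98.78 167.13] jawyaw 80.1 x [ 0.01 -0.   -1.  ] F [ 0.96 -0.31 -2.3 ] T [ 0.01 -0.04  0.01] w 44.7 q6 -1.9
corners [[375.34 246.11]
 [268.27 246.13]
 [276.07 325.29]
 [367.39 325.28]]
```

View pics/full_cA2.png

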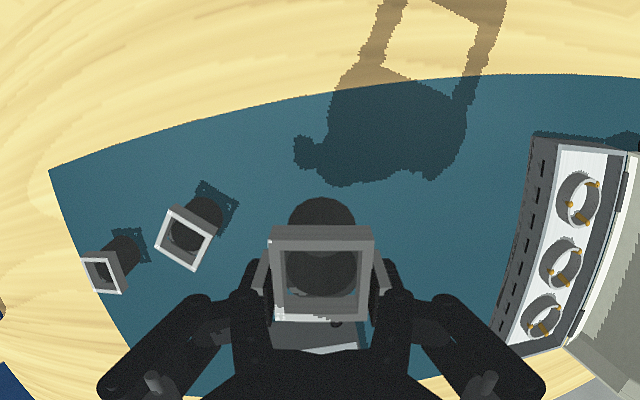

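View pics/cA2.png

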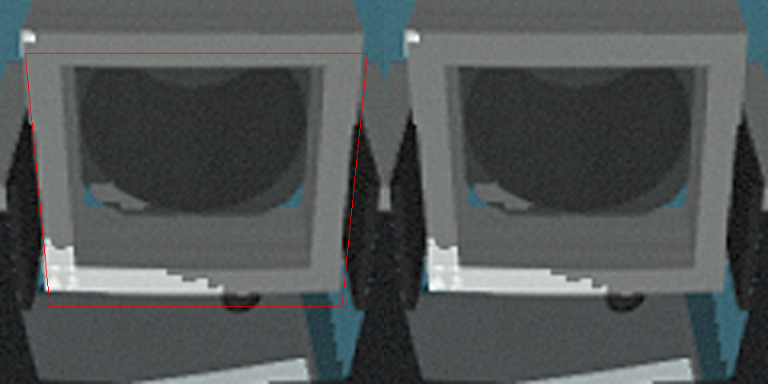

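Request:
play_rows(deltas=[[7.4, 36.3, 0, 0, 0, 0, 40], [7.4, 36.3, 0, 0, 0, 0, 40], [7.4, 36.3, 0, 0, 0, 0, 40], [7.4, 36.3, 0, 0, 0, 0, 40], [7.4, 36.3, 0, 0, 0, 0, 40], [7.4, 36.3, 0, 0, 0, 0, 40], [7.4, 36.3, 0, 0, 0, 0, 40], [7.1, 36.7, 0, 0, 0, 0, 40], [0, 0, 0, 0, 0, 0, 40], [0, 0, 0, 0, 0, 0, 40]])

```text
time_s: 10.4
tcp_pos: [481.4, 193.5, 215.9]
ee_rot: [0.06, 0.706, -0.061, 0.703]
wrist_force: [-0.8, -1.1, -2.3]
grip_width: 44.9
```

Run:
```python
from h import *
s,M,g,jy=st(); print(s['joint_positions'])
p=np.radians(jy-90); off=-2.8*np.array([np.cos(p),np.sin(p)]); cc=g[:2]+off
print('cup',cc,'need',SC-85*xs-cc,'tilt fix rotvec',np.cross(M[:,0],[0,0,-1]))
cupimg('cA3.png',cc[0],cc[1],jy,z=g[2]+6)
```

```text
t 10.4 tcp [481.4  193.48 215.88] grasp [481.22 193.42 161.98] jawyaw 80.21 x [-0. -0. -1.] F [-0.79 -1.05 -2.33] T [ 0.01  0.05 -0.05] w 44.9 q6 -1.25
[ 0.15  0.1   1.84 -0.    1.2  -1.25]
cup [478.46 193.9 ] need [ 3.15 -1.44] tilt fix rotvec [ 0. -0.  0.]
t 10.4 tcp [481.4  193.48 215.88] grasp [481.22 193.42 161.98] jawyaw 80.21 x [-0. -0. -1.] F [-0.79 -1.05 -2.33] T [ 0.01  0.05 -0.05] w 44.9 q6 -1.25
corners [[374.96 237.91]
 [268.57 237.98]
 [276.   318.95]
 [367.41 318.88]]
```

View pics/full_cA3.png

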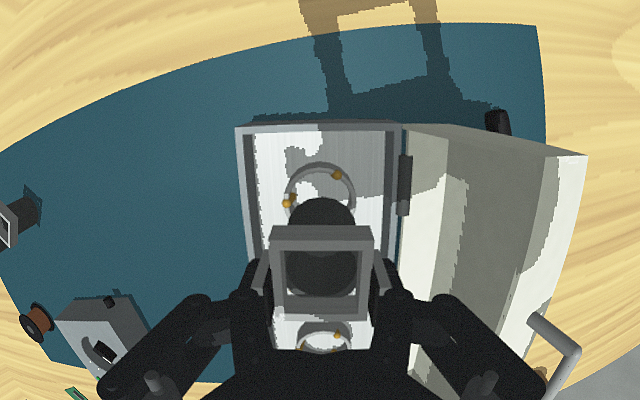

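View pics/cA3.png

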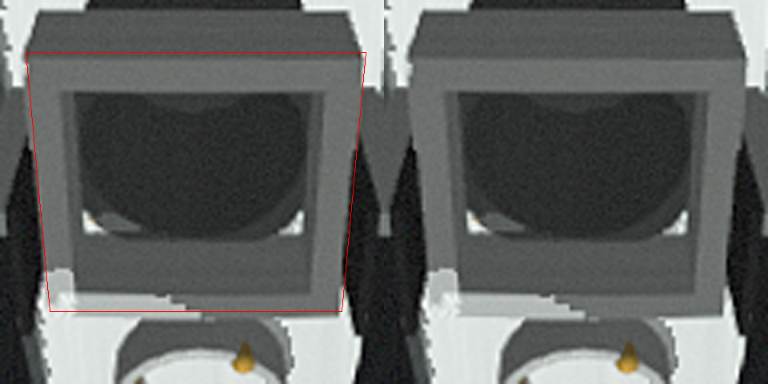

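Request:
play_rows(deltas=[[1.5, -0.6, -10, 0, 0, 0, 40], [1.5, -0.6, -20, 0, 0, 0, 40], [0, 0, -20, 0, 0, 0, 40], [0, 0, 0, 0, 0, 0, 40], [0, 0, 0, 0, 0, 0, 40]])

```text
time_s: 10.95
tcp_pos: [485.1, 191.1, 167.3]
ee_rot: [0.061, 0.705, -0.062, 0.704]
wrist_force: [-0.6, 0.4, -1.3]
grip_width: 44.9
```

```bash
cat >> h.py <<'E'
def cup(off,target,zoff=56.):
    s,M,g,jy=st()
    p=np.radians(jy-90); cc=g[:2]+off*np.array([np.cos(p),np.sin(p)])-0.4*np.array([np.cos(np.radians(jy)),np.sin(np.radians(jy))])*0
    print('cup',cc,'need',target-cc,'underside z',g[2]-zoff,'tilt fix',np.cross(M[:,0],[0,0,-1]))
N=[SC-85*xs,SC,SC+85*xs]
E
python3 - <<'E'
from h import *
cup(-2.6,N[0])
E
```

```text
t 10.95 tcp [485.12 191.1  167.27] grasp [485.04 191.08 113.37] jawyaw 80.03 x [-0. -0. -1.] F [-0.59  0.37 -1.3 ] T [-0.04 -0.06  0.02] w 44.9 q6 -1.25
cup [482.48 191.53] need [-0.86  0.93] underside z 57.36946545574804 tilt fix [ 0. -0.  0.]
```

Request:
play_rows(deltas=[[-0.6, 0.7, -6, 0, 0, 0, 40], [0, 0, -6, 0, 0, 0, 40], [0, 0, -4, 0, 0, 0, 40], [0, 0, 0, 0, 0, 0, 40]])

```text
time_s: 11.35
tcp_pos: [484.6, 192.5, 151.3]
ee_rot: [0.061, 0.705, -0.061, 0.704]
wrist_force: [-0.5, -0.3, -1.3]
grip_width: 44.9
```

Run:
```python
from h import *
cup(-2.6,N[0]); snap('scene','s5.png'); cup(-2.6,N[0]);
imaging.snapshot('top');cup(-2.6,N[0])
```

```text
t 11.35 tcp [484.64 192.52 151.3 ] grasp [484.61 192.51  97.4 ] jawyaw 80.11 x [-0. -0. -1.] F [-0.53 -0.28 -1.35] T [-0.07 -0.11  0.01] w 44.9 q6 -1.25
cup [482.05 192.95] need [-0.43 -0.49] underside z 41.39531106188065 tilt fix [ 0. -0.  0.]
t 11.4 tcp [484.77 192.55 151.6 ] grasp [484.76 192.54  97.7 ] jawyaw 80.1 x [-0. -0. -1.] F [ 0.39  0.02 -2.77] T [-0.05 -0.07 -0.02] w 44.7 q6 -1.25
cup [482.2  192.99] need [-0.58 -0.53] underside z 41.69973599542746 tilt fix [ 0. -0.  0.]
t 11.45 tcp [484.84 192.61 151.81] grasp [484.83 192.61  97.91] jawyaw 80.11 x [-0. -0. -1.] F [-0.31 -0.07 -3.44] T [-0.03 -0.02 -0.01] w 45.1 q6 -1.25
cup [482.27 193.06] need [-0.65 -0.6 ] underside z 41.91285633522418 tilt fix [ 0. -0.  0.]
```

Request:
play_rows(deltas=[[-0.5, -0.4, -2, 0, 0, 0, 40], [0, 0, -2, 0, 0, 0, 40], [0, 0, -2, 0, 0, 0, 40], [0, 0, 0, 0, 0, 0, 40]])

```text
time_s: 11.85
tcp_pos: [484.5, 191.8, 145.8]
ee_rot: [0.061, 0.704, -0.061, 0.705]
wrist_force: [0.4, -3.0, -1.3]
grip_width: 45.1
```

Run:
```python
from h import *
cup(-2.6,N[0])
```

```text
t 11.85 tcp [484.48 191.84 145.77] grasp [484.49 191.79  91.87] jawyaw 80.11 x [ 0. -0. -1.] F [ 0.45 -3.03 -1.31] T [-0.59 -0.1  -0.04] w 45.1 q6 -1.25
cup [481.93 192.23] need [-0.31  0.23] underside z 35.86503044130045 tilt fix [0. 0. 0.]
```

Request:
play_rows(deltas=[[0, 0, -2, 0, 0, 0, 40], [0, 0, -1, 0, 0, 0, 40], [0, 0.3, -1, 0, 0, 0.12, 40], [0, 0.3, -0.8, 0, 0, 0.12, 40], [0, 0.3, -0.8, 0, 0, 0.12, 40], [-0.1, 0.3, -0.8, 0, 0, 0.12, 40], [-0.1, 0.3, -0.8, 0, 0, 0.12, 40]])

```text
time_s: 12.55
tcp_pos: [485.0, 193.4, 139.6]
ee_rot: [-0.152, 0.69, 0.151, 0.691]
wrist_force: [-0.6, -3.4, 6.3]
grip_width: 44.6
```

Run:
```python
from h import *
cup(-2.6,N[0])
```

```text
t 12.55 tcp [484.99 193.44 139.64] grasp [485.08 193.43  85.74] jawyaw 114.72 x [ 0. -0. -1.] F [-0.56 -3.42  6.32] T [-0.77  0.26 -0.25] w 44.6 q6 -1.85
cup [482.72 192.34] need [-1.1   0.12] underside z 29.737895906127335 tilt fix [0. 0. 0.]
```

Request:
play_rows(deltas=[[0, -0.3, -0.8, 0, 0, -0.12, 40], [0, -0.3, -0.7, 0, 0, -0.12, 40], [0, -0.3, -0.7, 0, 0, -0.12, 40], [0, -0.3, -0.7, 0, 0, -0.12, 40], [-0.1, -0.3, -0.7, 0, 0, -0.12, 40], [-0.1, -0.3, -0.7, 0, 0, -0.12, 40], [-0.1, -0.3, -0.6, 0, 0, -0.12, 40], [-0.2, -0.2, -0.6, 0, 0, -0.12, 40]])

```text
time_s: 13.35
tcp_pos: [484.3, 191.3, 134.2]
ee_rot: [0.187, 0.681, -0.188, 0.682]
wrist_force: [-2.7, -2.5, 7.4]
grip_width: 44.9
```

Run:
```python
from h import *
cup(-2.6,N[0])
```

```text
t 13.35 tcp [484.27 191.29 134.22] grasp [484.34 191.26  80.32] jawyaw 59.26 x [ 0. -0. -1.] F [-2.73 -2.54  7.44] T [-0.65  0.4   0.33] w 44.9 q6 -0.89
cup [482.11 192.59] need [-0.49 -0.13] underside z 24.319368047823986 tilt fix [0. 0. 0.]
```

Request:
play_rows(deltas=[[0.1, 0.2, -0.8, 0, 0, 0.12, 40], [0.1, 0.2, -0.8, 0, 0, 0.12, 40], [0, 0.3, -0.8, 0, 0, 0.12, 40], [0, 0.3, -0.8, 0, 0, 0.12, 40], [0, 0.3, -0.8, 0, 0, 0.12, 40], [-0.1, 0.3, -0.8, 0, 0, 0.12, 40], [0, 0, 0, 0, 0, 0, 40]])

```text
time_s: 14.05
tcp_pos: [484.6, 192.9, 129.7]
ee_rot: [-0.068, 0.703, 0.067, 0.705]
wrist_force: [-3.9, -3.1, 9.0]
grip_width: 45.2
```

Run:
```python
from h import *
cup(-2.6,N[0])
```

```text
t 14.05 tcp [484.61 192.93 129.66] grasp [484.71 192.91  75.76] jawyaw 100.93 x [ 0. -0. -1.] F [-3.88 -3.07  9.01] T [-0.63  0.46  0.42] w 45.2 q6 -1.61
cup [482.15 192.42] need [-0.54  0.05] underside z 19.762611435909264 tilt fix [0. 0. 0.]
```

Request:
play_rows(deltas=[[0, -0.3, -0.6, 0, 0, -0.12, 40], [0, -0.3, -0.6, 0, 0, -0.12, 40], [0, -0.3, -0.6, 0, 0, -0.12, 40], [-0.1, -0.3, -0.5, 0, 0, -0.12, 40], [-0.1, -0.3, -0.5, 0, 0, -0.12, 40], [-0.1, -0.3, 0, 0, 0, -0.12, 40], [0, 0, 0, 0, 0, 0, 40]])

```text
time_s: 14.75
tcp_pos: [485.0, 191.1, 127.6]
ee_rot: [0.187, 0.681, -0.187, 0.683]
wrist_force: [-2.3, -2.8, 11.6]
grip_width: 45.1
```

Run:
```python
from h import *
cup(-2.6,N[0])
s,M,g,jy=st();p=np.radians(jy-90)
cupimg('cA4.png',g[0]-2.6*np.cos(p),g[1]-2.6*np.sin(p),jy,z=g[2]+6)
```

```text
t 14.75 tcp [485.02 191.07 127.61] grasp [485.2  191.05  73.71] jawyaw 59.29 x [ 0. -0. -1.] F [-2.31 -2.85 11.62] T [-1.01  0.5  -0.64] w 45.1 q6 -0.89
cup [482.96 192.38] need [-1.34  0.08] underside z 17.70702758603818 tilt fix [0. 0. 0.]
t 14.75 tcp [485.02 191.07 127.61] grasp [485.2  191.05  73.71] jawyaw 59.29 x [ 0. -0. -1.] F [-2.31 -2.85 11.62] T [-1.01  0.5  -0.64] w 45.1 q6 -0.89
t 14.75 tcp [485.02 191.07 127.61] grasp [485.2  191.05  73.71] jawyaw 59.29 x [ 0. -0. -1.] F [-2.31 -2.85 11.62] T [-1.01  0.5  -0.64] w 45.1 q6 -0.89
corners [[374.95 238.14]
 [268.45 238.34]
 [275.98 318.98]
 [367.32 318.74]]
```

View pics/cA4.png

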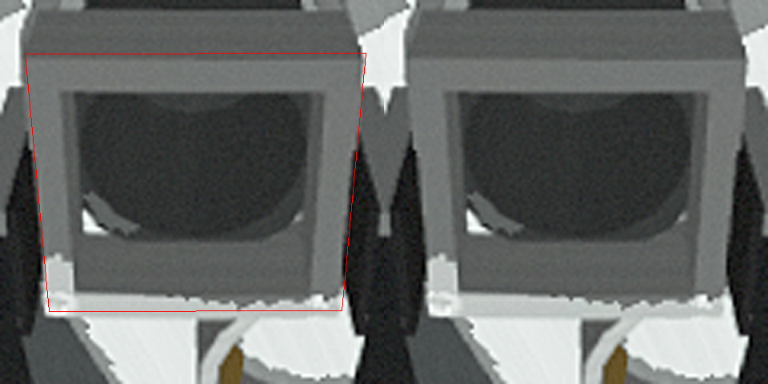

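Request:
play_rows(deltas=[[0, 0, 2, 0, 0, 0, 40], [0, 0, 2, 0, 0, 0, 40], [0, 0, 0, 0, 0, 0, 62], [0, 0, 0, 0, 0, 0, 62], [0, 0, 0, 0, 0, 0, 62], [0, 0, 8, 0, 0, 0, 65], [0, 0, 30, 0, 0, 0, 70], [0, 0, 30, 0, 0, 0, 75], [0, 0, 30, 0, 0, 0, 75], [0, 0, 0, 0, 0, 0, 75]])

```text
time_s: 15.8
tcp_pos: [486.0, 191.7, 232.8]
ee_rot: [0.187, 0.679, -0.185, 0.685]
wrist_force: [1.3, -0.0, 0.2]
grip_width: 75.2
```

Run:
```python
from h import *
cupimg('cA5.png',481.6,192.5,59.3,z=86); snap('scene','s6.png')
im=snap('top','t6.png'); cv2.imwrite('pics/t6c.png',cv2.resize(im[150:285,345:485],None,fx=4.4,fy=4.4,interpolation=cv2.INTER_CUBIC))
```

```text
t 15.8 tcp [486.02 191.74 232.81] grasp [486.52 191.83 178.91] jawyaw 59.49 x [ 0.01  0.   -1.  ] F [ 1.34 -0.    0.19] T [ 0.03  0.02 -0.04] w 75.2 q6 -0.89
corners [[349.52 174.35]
 [286.32 174.34]
 [288.43 231.62]
 [347.49 231.61]]
```

View pics/cA5.png

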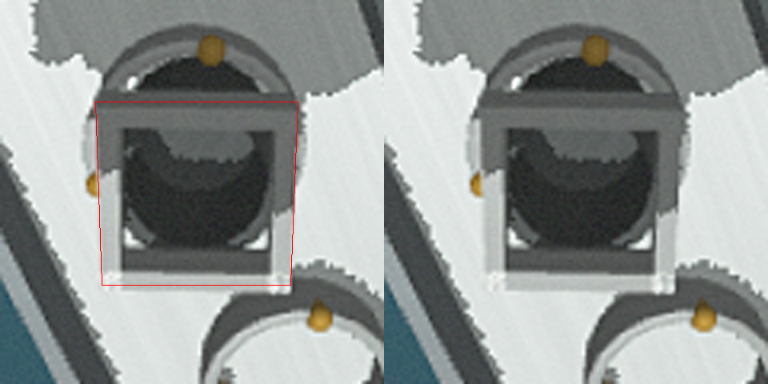

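View pics/s6.png

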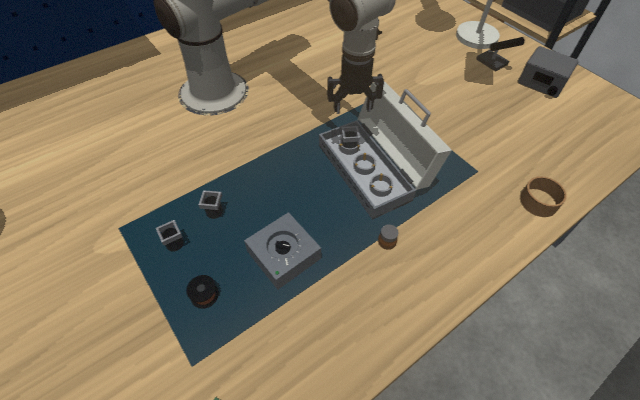

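View pics/t6c.png

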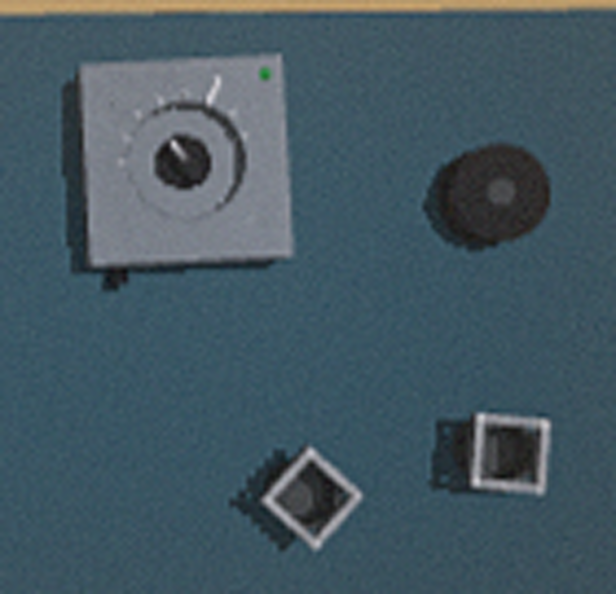

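Request:
play_rows(deltas=[[-4.2, -38.2, 1, 0, 0, -0.019, 75], [-4.2, -38.2, 1, 0, 0, -0.019, 75], [-4.2, -38.2, 1, 0, 0, -0.019, 75], [-4.2, -38.2, 1, 0, 0, -0.019, 75], [-4.2, -38.2, 1, 0, 0, -0.019, 75], [-4.2, -38.2, 1, 0, 0, -0.019, 75], [-4.2, -38.2, 1, 0, 0, -0.019, 75], [-4.2, -38.2, 1, 0, 0, -0.019, 75], [-4.2, -38.2, 1, 0, 0, -0.019, 75], [-4.2, -38.2, 1, 0, 0, -0.019, 75], [-4.2, -38.2, 1, 0, 0, -0.019, 75], [0, 0, 0, 0, 0, 0, 75], [0, 0, 0, 0, 0, 0, 75]])

```text
time_s: 17.25
tcp_pos: [436.5, -228.8, 237.0]
ee_rot: [0.257, 0.66, -0.256, 0.658]
wrist_force: [0.7, 1.2, -0.6]
grip_width: 75.1
```

Run:
```python
from h import *
cupimg('cB1.png',439.5,-229,47.5)
```

```text
t 17.25 tcp [ 436.49 -228.84  236.97] grasp [ 436.37 -228.7   183.07] jawyaw 47.41 x [-0.  0. -1.] F [ 0.75  1.19 -0.6 ] T [0.02 0.05 0.01] w 75.1 q6 -1.56
corners [[351.29 175.1 ]
 [295.41 175.23]
 [296.96 226.49]
 [349.72 226.32]]
```

View pics/cB1.png

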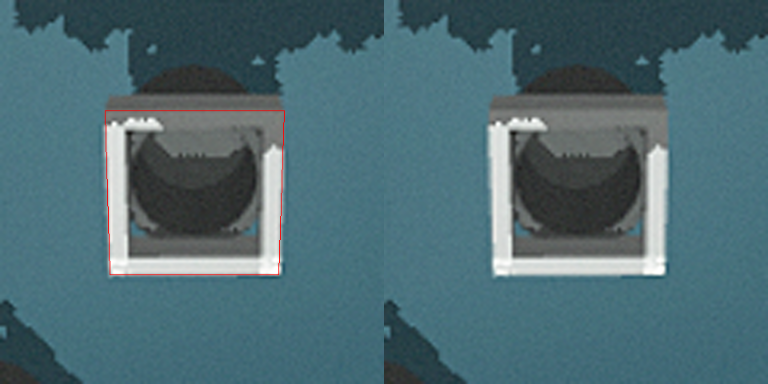

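Request:
play_rows(deltas=[[1.5, -0.3, -30, 0, 0, 0, 75], [1, 0, -30, 0, 0, 0, 75], [0, 0, -30, 0, 0, 0, 75], [0, 0, -20, 0, 0, 0, 75], [0, 0, 0, 0, 0, 0, 75], [0, 0, 0, 0, 0, 0, 75]])

```text
time_s: 17.9
tcp_pos: [439.9, -228.2, 128.5]
ee_rot: [0.256, 0.66, -0.256, 0.659]
wrist_force: [-0.0, -0.2, 0.2]
grip_width: 75.1
```

Run:
```python
from h import *
st()
```

```text
t 17.9 tcp [ 439.86 -228.21  128.53] grasp [ 439.82 -228.17   74.63] jawyaw 47.59 x [-0.  0. -1.] F [-0.02 -0.2   0.16] T [ 0.02 -0.03  0.01] w 75.1 q6 -1.55
```

Request:
play_rows(deltas=[[-0.4, -0.8, -10, 0, 0, 0, 75], [0, 0, -10.6, 0, 0, 0, 75], [0, 0, 0, 0, 0, 0, 75], [0, 0, 0, 0, 0, 0, 40], [0, 0, 0, 0, 0, 0, 40], [0, 0, 0, 0, 0, 0, 40], [0, 0, 0, 0, 0, 0, 40], [0, 0, 0, 0, 0, 0, 40]])

```text
time_s: 18.7
tcp_pos: [439.8, -230.4, 108.5]
ee_rot: [0.256, 0.659, -0.256, 0.659]
wrist_force: [-0.3, 1.1, 4.5]
grip_width: 45.1
```

Run:
```python
from h import *
s,M,g,jy=st()
cupimg('cB2.png',g[0],g[1],jy,z=62)
```

```text
t 18.7 tcp [ 439.77 -230.42  108.51] grasp [ 439.83 -230.46   54.61] jawyaw 47.5 x [ 0. -0. -1.] F [-0.27  1.07  4.5 ] T [ 0.14 -0.01 -0.01] w 45.1 q6 -1.56
t 18.7 tcp [ 439.77 -230.42  108.51] grasp [ 439.83 -230.46   54.61] jawyaw 47.5 x [ 0. -0. -1.] F [-0.27  1.07  4.5 ] T [ 0.14 -0.01 -0.01] w 45.1 q6 -1.56
corners [[374.94 244.81]
 [268.31 244.94]
 [275.98 324.45]
 [367.17 324.29]]
```

View pics/cB2.png

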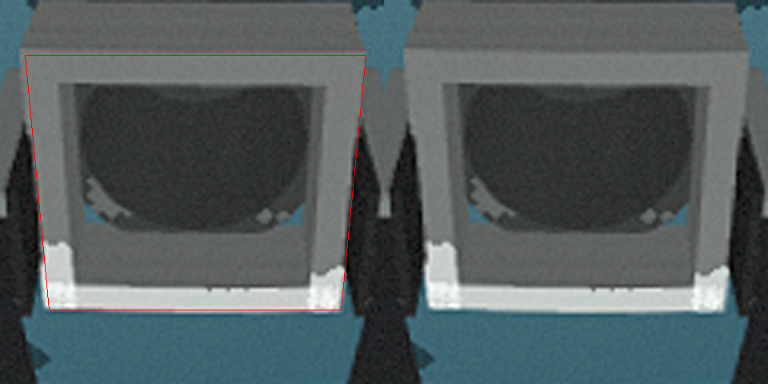

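Request:
play_rows(deltas=[[0, 0, 20, 0, 0, 0, 40], [0, 0, 30, 0, 0, 0, 40], [0, 0, 30, 0, 0, 0, 40], [0, 0, 30, 0, 0, 0, 40], [10.5, 34.2, 0, 0, 0, 0.025, 40], [10.5, 34.2, 0, 0, 0, 0.025, 40], [10.5, 34.2, 0, 0, 0, 0.025, 40], [10.5, 34.2, 0, 0, 0, 0.025, 40], [10.5, 34.2, 0, 0, 0, 0.025, 40], [10.5, 34.2, 0, 0, 0, 0.025, 40], [10.5, 34.2, 0, 0, 0, 0.025, 40], [10.5, 34.2, 0, 0, 0, 0.025, 40], [10.5, 34.2, 0, 0, 0, 0.025, 40], [10.5, 34.2, 0, 0, 0, 0.025, 40], [10.5, 34.2, 0, 0, 0, 0.025, 40], [10.5, 34.2, 0, 0, 0, 0.025, 40], [0, 0, 0, 0, 0, 0, 40], [0, 0, -15, 0, 0, 0, 40], [0, 0, 0, 0, 0, 0, 40]])

```text
time_s: 20.65
tcp_pos: [563.3, 179.3, 199.2]
ee_rot: [0.154, 0.692, -0.156, 0.688]
wrist_force: [-0.3, -0.6, -2.2]
grip_width: 45.1
```

Run:
```python
from h import *
cup(-0.5,N[1],54.6)
```

```text
t 20.65 tcp [563.29 179.28 199.24] grasp [562.94 179.22 145.34] jawyaw 64.65 x [-0.01 -0.   -1.  ] F [-0.27 -0.63 -2.18] T [0.02 0.   0.  ] w 45.1 q6 -1.02
cup [562.49 179.43] need [3.21 0.57] underside z 90.73670393582586 tilt fix [ 0.   -0.01  0.  ]
```

Request:
play_rows(deltas=[[1.5, 0.3, -12, 0, 0, 0, 40], [1.5, 0.2, -12, 0, 0, 0, 40], [0, 0, -12, 0, 0, 0, 40], [0, 0, -10, 0, 0, 0, 40], [0, 0, 0, 0, 0, 0, 40], [0, 0, 0, 0, 0, 0, 40]])

```text
time_s: 21.25
tcp_pos: [568.3, 180.7, 156.7]
ee_rot: [0.155, 0.69, -0.155, 0.69]
wrist_force: [0.5, 0.1, -1.4]
grip_width: 44.9
```

Run:
```python
from h import *
cup(-0.5,N[1],54.6)
```

```text
t 21.25 tcp [568.27 180.73 156.65] grasp [568.24 180.73 102.75] jawyaw 64.68 x [-0. -0. -1.] F [ 0.5   0.07 -1.35] T [ 0.05  0.03 -0.03] w 44.9 q6 -1.02
cup [567.79 180.94] need [-2.09 -0.94] underside z 48.15150650505128 tilt fix [ 0. -0.  0.]
```

Request:
play_rows(deltas=[[-1, -0.4, 0, 0, 0, 0, 40], [-0.8, -0.4, 0, 0, 0, 0, 40], [0, 0, -4, 0, 0, 0, 40], [0, 0, -2, 0, 0, 0, 40], [0, 0, 0, 0, 0, 0, 40]])

```text
time_s: 21.75
tcp_pos: [566.8, 179.8, 150.7]
ee_rot: [0.155, 0.69, -0.155, 0.69]
wrist_force: [1.5, -0.8, -2.6]
grip_width: 44.9
```

Run:
```python
from h import *
cup(-0.5,N[1],54.6)
```

```text
t 21.75 tcp [566.79 179.83 150.71] grasp [566.83 179.82  96.81] jawyaw 64.69 x [ 0. -0. -1.] F [ 1.46 -0.78 -2.59] T [-0.14 -0.39 -0.  ] w 44.9 q6 -1.02
cup [566.37 180.03] need [-0.67 -0.03] underside z 42.21297483931924 tilt fix [0. 0. 0.]
```

Request:
play_rows(deltas=[[-0.5, 0, -2, 0, 0, 0, 40], [0, 0, -2, 0, 0, 0, 40], [0, 0, -2, 0, 0, 0, 40], [0, 0, -1.5, 0, 0, 0, 40], [0, 0, -1, 0, 0, 0, 40], [0, 0, 0, 0, 0, 0, 40]])

```text
time_s: 22.35
tcp_pos: [566.9, 179.6, 143.4]
ee_rot: [0.155, 0.689, -0.155, 0.691]
wrist_force: [1.2, -5.0, 5.8]
grip_width: 45.0
```

Run:
```python
from h import *
cup(-0.5,N[1],54.6)
```

```text
t 22.35 tcp [566.89 179.57 143.38] grasp [567.   179.53  89.48] jawyaw 64.69 x [ 0. -0. -1.] F [ 1.23 -4.97  5.84] T [-0.78 -0.16 -0.01] w 45.0 q6 -1.02
cup [566.55 179.74] need [-0.85  0.26] underside z 34.879829568341414 tilt fix [0. 0. 0.]
```

Request:
play_rows(deltas=[[-0.2, 0, -1, 0, 0, 0.12, 40], [-0.2, 0, -0.9, 0, 0, 0.12, 40], [0, 0, -0.8, 0, 0, 0.12, 40], [0, 0, -0.7, 0, 0, 0.12, 40], [0, 0, -0.7, 0, 0, 0.12, 40], [0, 0, -0.7, 0, 0, 0.12, 40], [0, 0, -0.8, 0, 0, -0.12, 40], [0, 0, -0.7, 0, 0, -0.12, 40], [0, 0, -0.7, 0, 0, -0.12, 40], [0, 0, -0.7, 0, 0, -0.12, 40], [0, 0, -0.6, 0, 0, -0.12, 40], [0, 0, -0.6, 0, 0, -0.12, 40]])

```text
time_s: 23.55
tcp_pos: [566.1, 179.2, 134.3]
ee_rot: [0.156, 0.689, -0.157, 0.69]
wrist_force: [0.1, -6.2, 7.4]
grip_width: 45.3
```

Run:
```python
from h import *
cup(-0.5,N[1],54.6)
```

```text
t 23.55 tcp [566.13 179.2  134.32] grasp [566.18 179.09  80.42] jawyaw 64.48 x [ 0. -0. -1.] F [ 0.11 -6.15  7.35] T [-1.18  0.12  0.36] w 45.3 q6 -1.02
cup [565.73 179.31] need [-0.03  0.69] underside z 25.82285084914262 tilt fix [0. 0. 0.]
```

Request:
play_rows(deltas=[[0, 0.3, -0.8, 0, 0, -0.12, 40], [0, 0, -0.8, 0, 0, -0.12, 40], [0, 0, -0.8, 0, 0, 0.12, 40], [0, 0, -0.8, 0, 0, 0.12, 40], [0, 0, -0.8, 0, 0, 0.12, 40], [0, 0, -0.8, 0, 0, 0.12, 40], [0, 0, -0.7, 0, 0, 0.12, 40], [0, 0, -0.7, 0, 0, 0.12, 40], [0, 0, -0.6, 0, 0, 0.12, 40], [0, 0, 0, 0, 0, 0, 40]])

```text
time_s: 24.55
tcp_pos: [567.1, 179.9, 128.3]
ee_rot: [-0.057, 0.703, 0.057, 0.706]
wrist_force: [2.6, -3.3, 7.2]
grip_width: 45.1
```

Run:
```python
from h import *
cup(-0.5,N[1],54.6)
```

```text
t 24.55 tcp [567.15 179.93 128.29] grasp [567.35 179.88  74.39] jawyaw 99.26 x [ 0. -0. -1.] F [ 2.61 -3.26  7.23] T [-1.02 -0.4   0.17] w 45.1 q6 -1.63
cup [566.86 179.8 ] need [-1.16  0.2 ] underside z 19.794937040478196 tilt fix [0. 0. 0.]
```

Request:
play_rows(deltas=[[-0.2, 0, -0.8, 0, 0, -0.12, 40], [-0.2, 0, -0.8, 0, 0, -0.12, 40], [0, 0, -0.8, 0, 0, -0.12, 40], [0, 0, -0.8, 0, 0, -0.12, 40], [0, 0, -0.6, 0, 0, -0.12, 40], [0, 0, 0, 0, 0, 0, 40]])

```text
time_s: 25.15
tcp_pos: [566.9, 179.2, 125.0]
ee_rot: [0.155, 0.688, -0.156, 0.691]
wrist_force: [-0.0, -6.5, 10.3]
grip_width: 44.8
```

Run:
```python
from h import *
cup(-0.5,N[1],54.6)
```

```text
t 25.15 tcp [566.9  179.25 124.97] grasp [567.1  179.13  71.08] jawyaw 64.54 x [ 0. -0. -1.] F [-0.   -6.47 10.29] T [-1.51  0.06 -0.07] w 44.8 q6 -1.02
cup [566.65 179.35] need [-0.95  0.65] underside z 16.475364091748155 tilt fix [0. 0. 0.]
```

Request:
play_rows(deltas=[[0, 0, 2, 0, 0, 0, 40], [0, 0, 2, 0, 0, 0, 40], [0, 0, 0, 0, 0, 0, 62], [0, 0, 0, 0, 0, 0, 62], [0, 0, 0, 0, 0, 0, 62], [0, 0, 8, 0, 0, 0, 65], [0, 0, 30, 0, 0, 0, 70], [0, 0, 30, 0, 0, 0, 75], [0, 0, 30, 0, 0, 0, 75], [0, 0, 0, 0, 0, 0, 75]])

```text
time_s: 26.15
tcp_pos: [567.7, 180.8, 230.6]
ee_rot: [0.156, 0.687, -0.154, 0.693]
wrist_force: [0.4, -0.6, -0.1]
grip_width: 75.1
```

Run:
```python
from h import *
cupimg('cB5.png',565.7,180,64.5,z=86); 
im=snap('top','t7.png'); cv2.imwrite('pics/t7c.png',cv2.resize(im[150:285,345:485],None,fx=4.4,fy=4.4,interpolation=cv2.INTER_CUBIC))
```

```text
t 26.15 tcp [567.74 180.81 230.65] grasp [568.25 180.88 176.75] jawyaw 64.7 x [ 0.01  0.   -1.  ] F [ 0.4  -0.61 -0.12] T [-0.01 -0.06  0.04] w 75.1 q6 -1.02
corners [[349.88 178.65]
 [286.31 178.61]
 [288.47 235.84]
 [347.75 235.87]]
```

View pics/cB5.png

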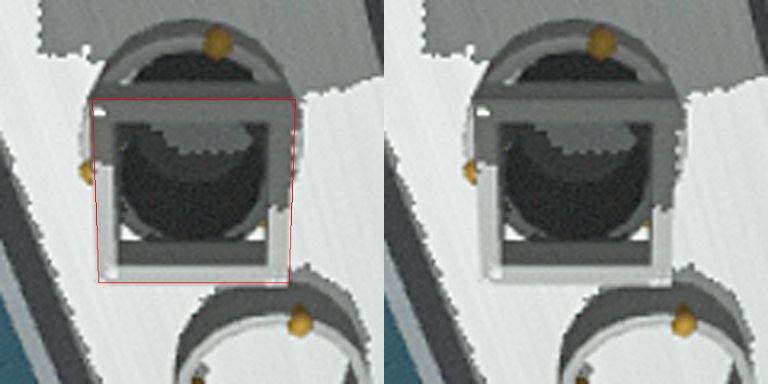

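View pics/t7c.png

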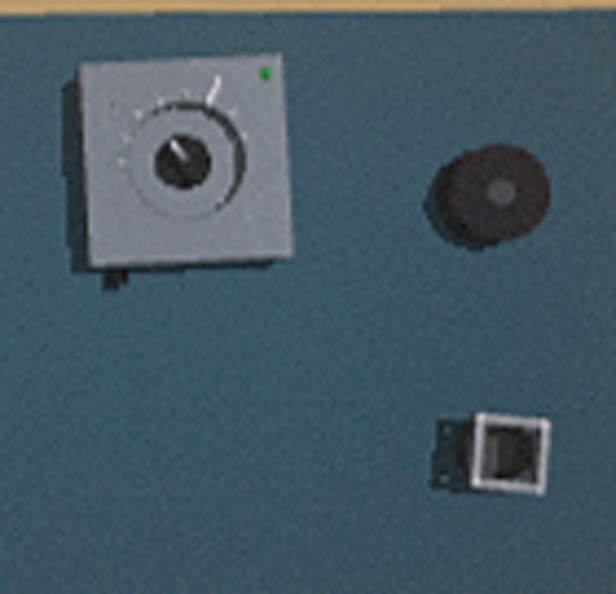

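Request:
play_rows(deltas=[[-7.2, -38.2, 1, 0, 0, 0.0255, 75], [-7.2, -38.2, 1, 0, 0, 0.0255, 75], [-7.2, -38.2, 1, 0, 0, 0.0255, 75], [-7.2, -38.2, 1, 0, 0, 0.0255, 75], [-7.2, -38.2, 1, 0, 0, 0.0255, 75], [-7.2, -38.2, 1, 0, 0, 0.0255, 75], [-7.2, -38.2, 1, 0, 0, 0.0255, 75], [-7.2, -38.2, 1, 0, 0, 0.0255, 75], [-7.2, -38.2, 1, 0, 0, 0.0255, 75], [-7.2, -38.2, 1, 0, 0, 0.0255, 75], [-7.2, -38.2, 1, 0, 0, 0.0255, 75], [-7.2, -38.2, 1, 0, 0, 0.0255, 75], [-7.2, -38.2, 1, 0, 0, 0.0255, 75], [-7.2, -38.2, 1, 0, 0, 0.0255, 75], [0, 0, 0, 0, 0, 0, 75], [0, 0, 0, 0, 0, 0, 75]])

```text
time_s: 27.85
tcp_pos: [463.7, -354.4, 237.1]
ee_rot: [0.032, 0.707, -0.03, 0.706]
wrist_force: [-0.7, 1.1, 0.5]
grip_width: 75.1
```

Run:
```python
from h import *
cupimg('cC1.png',467.5,-353.5,85.1)
```

```text
t 27.85 tcp [ 463.65 -354.36  237.12] grasp [ 463.55 -354.2   183.22] jawyaw 85.04 x [-0.  0. -1.] F [-0.73  1.09  0.52] T [ 0.   -0.05  0.  ] w 75.1 q6 -2.34
corners [[349.91 176.79]
 [294.14 176.93]
 [295.75 227.95]
 [348.37 227.77]]
```

View pics/cC1.png

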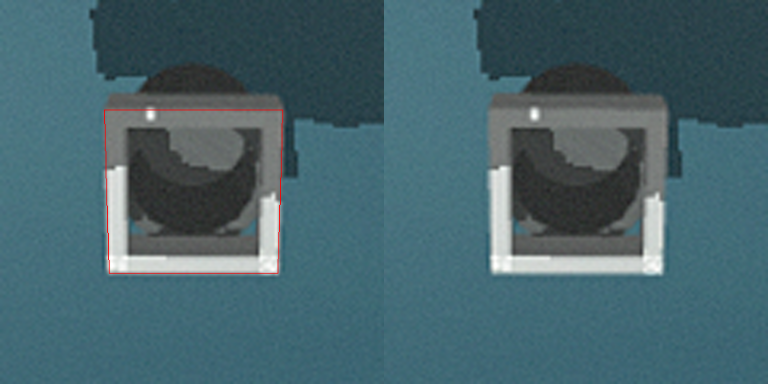

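Match again. Descending in two stages.

Request:
play_rows(deltas=[[1.5, 0.5, -30, 0, 0, 0, 75], [1.3, 0, -30, 0, 0, 0, 75], [0, 0, -30, 0, 0, 0, 75], [0, 0, -20, 0, 0, 0, 75], [0, 0, 0, 0, 0, 0, 75], [0, 0, 0, 0, 0, 0, 75]])

```text
time_s: 28.5
tcp_pos: [467.5, -352.9, 128.9]
ee_rot: [0.03, 0.707, -0.029, 0.706]
wrist_force: [-0.5, -0.3, -0.1]
grip_width: 75.2
```

Run:
```python
from h import *
st()
```

```text
t 28.5 tcp [ 467.52 -352.88  128.91] grasp [ 467.49 -352.83   75.01] jawyaw 85.21 x [-0.  0. -1.] F [-0.5  -0.28 -0.09] T [-0.06 -0.03 -0.01] w 75.2 q6 -2.34
```

Request:
play_rows(deltas=[[-0.3, -0.6, -10, 0, 0, 0, 75], [0, 0, -11, 0, 0, 0, 75], [0, 0, 0, 0, 0, 0, 75], [0, 0, 0, 0, 0, 0, 40], [0, 0, 0, 0, 0, 0, 40], [0, 0, 0, 0, 0, 0, 40], [0, 0, 0, 0, 0, 0, 40], [0, 0, 0, 0, 0, 0, 40]])

```text
time_s: 29.3
tcp_pos: [467.2, -354.8, 108.5]
ee_rot: [0.03, 0.706, -0.03, 0.707]
wrist_force: [-1.0, 2.0, 3.6]
grip_width: 45.2
```

Run:
```python
from h import *
s,M,g,jy=st()
cupimg('cC2.png',g[0],g[1],jy,z=62)
```

```text
t 29.3 tcp [ 467.23 -354.8   108.51] grasp [ 467.26 -354.83   54.61] jawyaw 85.14 x [ 0. -0. -1.] F [-0.95  2.03  3.64] T [0.19 0.1  0.02] w 45.2 q6 -2.34
t 29.3 tcp [ 467.23 -354.8   108.51] grasp [ 467.26 -354.83   54.61] jawyaw 85.14 x [ 0. -0. -1.] F [-0.95  2.03  3.64] T [0.19 0.1  0.02] w 45.2 q6 -2.34
corners [[375.08 245.24]
 [268.56 245.36]
 [276.2  324.72]
 [367.29 324.59]]
```

View pics/cC2.png

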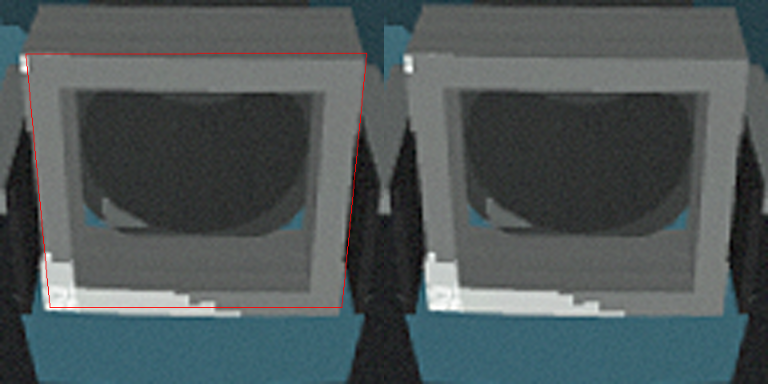

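Request:
play_rows(deltas=[[0, 0, 20, 0, 0, 0, 40], [0, 0, 30, 0, 0, 0, 40], [0, 0, 35, 0, 0, 0, 40], [0, 0, 35, 0, 0, 0, 40], [12.2, 34.8, 0, 0, 0, 0, 40], [12.2, 34.8, 0, 0, 0, 0, 40], [12.2, 34.8, 0, 0, 0, 0, 40], [12.2, 34.8, 0, 0, 0, 0, 40], [12.2, 34.8, 0, 0, 0, 0, 40], [12.2, 34.8, 0, 0, 0, 0, 40], [12.2, 34.8, 0, 0, 0, 0, 40], [12.2, 34.8, 0, 0, 0, 0, 40], [12.2, 34.8, 0, 0, 0, 0, 40], [12.2, 34.8, 0, 0, 0, 0, 40], [12.2, 34.8, 0, 0, 0, 0, 40], [12.2, 34.8, 0, 0, 0, 0, 40], [12.2, 34.8, 0, 0, 0, 0, 40], [12.2, 34.8, 0, 0, 0, 0, 40], [12.2, 34.8, 0, 0, 0, 0, 40], [0, 0, 0, 0, 0, 0, 40]])

```text
time_s: 31.35
tcp_pos: [649.9, 171.5, 226.6]
ee_rot: [0.029, 0.707, -0.028, 0.706]
wrist_force: [0.8, -0.5, -2.1]
grip_width: 45.3
```

Run:
```python
from h import *
cup(0.6,N[2],54.6)
```

```text
t 31.35 tcp [649.9  171.48 226.55] grasp [649.86 171.57 172.65] jawyaw 85.39 x [-0.  0. -1.] F [ 0.82 -0.47 -2.13] T [-0.04 -0.    0.03] w 45.3 q6 -1.41
cup [650.46 171.52] need [-0.68 -3.98] underside z 118.05257621187616 tilt fix [-0. -0. -0.]
```

Request:
play_rows(deltas=[[-0.7, -1.5, -15, 0, 0, 0, 40], [-0.7, -1.5, -20, 0, 0, 0, 40], [0, 0, -20, 0, 0, 0, 40], [0, 0, -13, 0, 0, 0, 40], [0, 0, 0, 0, 0, 0, 40], [0, 0, 0, 0, 0, 0, 40]])

```text
time_s: 31.95
tcp_pos: [648.5, 163.6, 159.8]
ee_rot: [0.03, 0.707, -0.03, 0.706]
wrist_force: [0.4, -0.4, -2.2]
grip_width: 45.0
```

Run:
```python
from h import *
cup(0.6,N[2],54.6)
```

```text
t 31.95 tcp [648.48 163.62 159.81] grasp [648.46 163.58 105.91] jawyaw 85.11 x [-0. -0. -1.] F [ 0.41 -0.45 -2.16] T [ 0.03 -0.03 -0.04] w 45.0 q6 -1.42
cup [649.06 163.53] need [0.73 4.01] underside z 51.311561756816296 tilt fix [ 0. -0.  0.]
```

Request:
play_rows(deltas=[[0.4, 2, 0, 0, 0, 0, 40], [0.3, 2, 0, 0, 0, 0, 40], [0, 0, -3, 0, 0, 0, 40], [0, 0, -3, 0, 0, 0, 40], [0, 0, 0, 0, 0, 0, 40], [0, 0, 0, 0, 0, 0, 40]])

```text
time_s: 32.55
tcp_pos: [649.5, 168.1, 153.8]
ee_rot: [0.03, 0.706, -0.03, 0.707]
wrist_force: [2.1, -1.0, -3.1]
grip_width: 45.3
```

Run:
```python
from h import *
cup(0.6,N[2],54.6)
```

```text
t 32.55 tcp [649.53 168.05 153.77] grasp [649.57 168.03  99.87] jawyaw 85.14 x [ 0. -0. -1.] F [ 2.14 -0.97 -3.12] T [-0.29 -0.39  0.01] w 45.3 q6 -1.41
cup [650.17 167.97] need [-0.39 -0.44] underside z 45.26669715250451 tilt fix [0. 0. 0.]
```

Request:
play_rows(deltas=[[-0.3, -0.3, -2, 0, 0, 0, 40], [0, 0, -2, 0, 0, 0, 40], [0, 0, -2, 0, 0, 0, 40], [0, 0, -2, 0, 0, 0, 40], [0, 0, -1.5, 0, 0, 0, 40], [0, 0, -1, 0, 0, 0, 40], [0, 0, 0, 0, 0, 0, 40]])

```text
time_s: 33.25
tcp_pos: [649.8, 167.7, 144.3]
ee_rot: [0.03, 0.706, -0.03, 0.707]
wrist_force: [4.1, -3.6, 4.4]
grip_width: 44.9
```

Run:
```python
from h import *
cup(0.6,N[2],54.6)
```

```text
t 33.25 tcp [649.8  167.74 144.28] grasp [649.93 167.71  90.38] jawyaw 85.14 x [ 0. -0. -1.] F [ 4.14 -3.57  4.4 ] T [-0.74 -0.67 -0.01] w 44.9 q6 -1.41
cup [650.52 167.66] need [-0.74 -0.12] underside z 35.78033217612548 tilt fix [0. 0. 0.]
```

Request:
play_rows(deltas=[[0, 0, -1, 0, 0, 0.12, 40], [0, 0, -0.9, 0, 0, 0.12, 40], [0, 0, -0.8, 0, 0, 0.12, 40], [0, 0, -0.8, 0, 0, 0.12, 40], [0, 0, -0.8, 0, 0, 0.12, 40], [0, 0, -0.8, 0, 0, -0.12, 40], [0, 0, -0.7, 0, 0, -0.12, 40], [0, 0, -0.7, 0, 0, -0.12, 40], [0, 0, -0.7, 0, 0, -0.12, 40], [0, 0, -0.7, 0, 0, -0.12, 40], [0, 0, -0.7, 0, 0, -0.12, 40], [0, 0, -0.6, 0, 0, -0.12, 40], [0, 0, -0.6, 0, 0, -0.12, 40]])

```text
time_s: 34.55
tcp_pos: [648.8, 167.0, 133.9]
ee_rot: [0.156, 0.69, -0.158, 0.689]
wrist_force: [0.3, -6.8, 4.3]
grip_width: 44.9
```

Run:
```python
from h import *
cup(0.6,N[2],54.6)
```

```text
t 34.55 tcp [648.83 166.96 133.87] grasp [648.78 166.83  79.97] jawyaw 64.29 x [-0. -0. -1.] F [ 0.27 -6.83  4.25] T [-1.31 -0.12  0.41] w 44.9 q6 -1.05
cup [649.32 166.57] need [0.46 0.97] underside z 25.366682615440517 tilt fix [ 0. -0.  0.]
```

Request:
play_rows(deltas=[[0, 0.3, -0.8, 0, 0, -0.12, 40], [0, 0.2, -0.8, 0, 0, 0.12, 40], [0, 0, -0.8, 0, 0, 0.12, 40], [0, 0, -0.8, 0, 0, 0.12, 40], [0, 0, -0.8, 0, 0, 0.12, 40], [0, 0, -0.8, 0, 0, 0.12, 40], [0, 0, -0.8, 0, 0, 0.12, 40], [0, 0, -0.6, 0, 0, 0.12, 40], [0, 0, 0, 0, 0, 0, 40]])

```text
time_s: 35.45
tcp_pos: [649.5, 167.2, 128.4]
ee_rot: [-0.099, 0.7, 0.097, 0.7]
wrist_force: [0.5, -6.7, 6.8]
grip_width: 44.7
```

Run:
```python
from h import *
cup(0.6,N[2],54.6)
```

```text
t 35.45 tcp [649.5  167.19 128.36] grasp [649.55 167.04  74.46] jawyaw 105.95 x [ 0. -0. -1.] F [ 0.46 -6.69  6.85] T [-1.5  -0.27  0.29] w 44.7 q6 -1.77
cup [650.13 167.21] need [-0.34  0.33] underside z 19.859489181044417 tilt fix [0. 0. 0.]
```

Request:
play_rows(deltas=[[0, 0.2, -0.8, 0, 0, -0.12, 40], [0, 0.2, -0.8, 0, 0, -0.12, 40], [0, 0, -0.8, 0, 0, -0.12, 40], [0, 0, -0.8, 0, 0, -0.12, 40], [0, 0, -0.6, 0, 0, -0.12, 40], [0, 0, 0, 0, 0, 0, 40]])

```text
time_s: 36.05
tcp_pos: [649.7, 167.2, 125.0]
ee_rot: [0.114, 0.697, -0.117, 0.698]
wrist_force: [1.1, -8.5, 8.5]
grip_width: 45.0
```

Run:
```python
from h import *
cup(0.6,N[2],54.6)
```

```text
t 36.05 tcp [649.74 167.21 124.99] grasp [649.81 167.02  71.09] jawyaw 71.21 x [ 0. -0. -1.] F [ 1.06 -8.47  8.49] T [-1.93 -0.13 -0.43] w 45.0 q6 -1.17
cup [650.38 166.83] need [-0.6   0.71] underside z 16.488081462864535 tilt fix [0. 0. 0.]
```

Request:
play_rows(deltas=[[0, 0, 2, 0, 0, 0, 40], [0, 0, 2, 0, 0, 0, 40], [0, 0, 0, 0, 0, 0, 62], [0, 0, 0, 0, 0, 0, 62], [0, 0, 0, 0, 0, 0, 62], [0, 0, 8, 0, 0, 0, 65], [0, 0, 30, 0, 0, 0, 70], [0, 0, 30, 0, 0, 0, 75], [0, 0, 30, 0, 0, 0, 75], [0, 0, 0, 0, 0, 0, 75]])

```text
time_s: 37.05
tcp_pos: [651.4, 169.6, 232.1]
ee_rot: [0.115, 0.694, -0.113, 0.701]
wrist_force: [0.6, -1.0, 0.8]
grip_width: 75.1
```

Run:
```python
from h import *
cupimg('cC5.png',649.8,167.5,71.2,z=86)
s,M,g,jy=st()
```

```text
t 37.05 tcp [651.39 169.6  232.09] grasp [651.92 169.66 178.19] jawyaw 71.42 x [ 0.01  0.   -1.  ] F [ 0.59 -0.98  0.76] T [-0.03 -0.02 -0.  ] w 75.1 q6 -1.17
corners [[348.71 178.85]
 [285.57 178.79]
 [287.76 235.6 ]
 [346.66 235.68]]
t 37.1 tcp [650.26 169.45 229.13] grasp [650.57 169.49 175.23] jawyaw 71.41 x [ 0.01  0.   -1.  ] F [ 0.07  0.93 -0.51] T [ 0.01 -0.02  0.01] w 74.9 q6 -1.17
```

View pics/cC5.png

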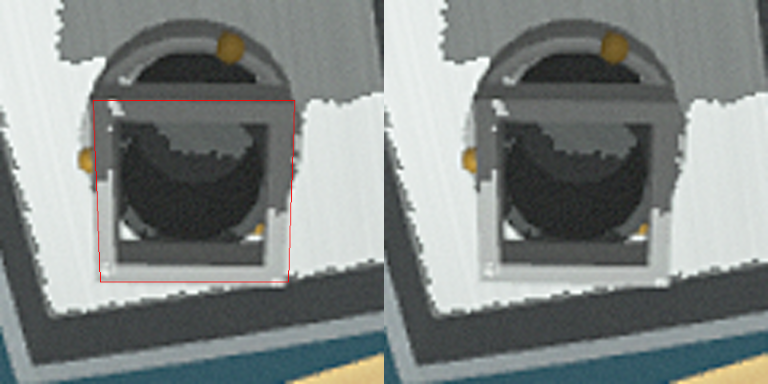

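View pics/full_cC5.png

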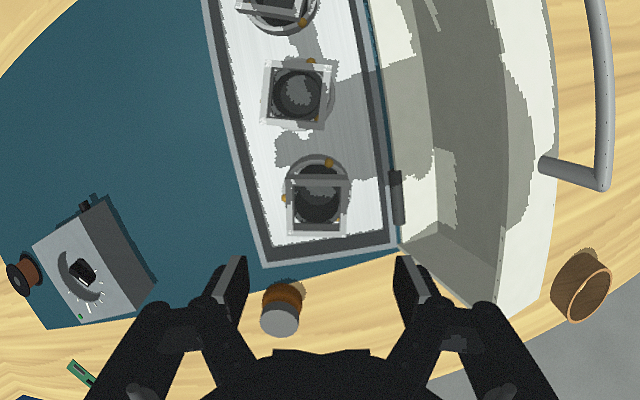

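Request:
play_rows(deltas=[[0.4, -35.7, 1.2, 0, 0, 0.093, 75], [0.4, -35.7, 1.2, 0, 0, 0.093, 75], [0.4, -35.7, 1.2, 0, 0, 0.093, 75], [0.4, -35.7, 1.2, 0, 0, 0.093, 28], [0.4, -35.7, 1.2, 0, 0, 0.093, 28], [0.4, -35.7, 1.2, 0, 0, 0.093, 28], [0.4, -35.7, 1.2, 0, 0, 0.093, 28], [0.4, -35.7, 1.2, 0, 0, 0.093, 28], [0.4, -35.7, 1.2, 0, 0, 0.093, 28], [0, 0, 0, 0, 0, 0, 28], [0, 0, 0, 0, 0, 0, 28]])

```text
time_s: 38.2
tcp_pos: [651.8, -152.5, 234.9]
ee_rot: [-0.178, 0.685, 0.179, 0.684]
wrist_force: [0.1, 0.3, 0.2]
grip_width: 27.6
```

```bash
cat >> h.py <<'E'
def knobimg(f,cx,cy,k=5,half=55):
    s,M,g,jy=st(); c=imaging.camera_info('wrist'); im=snap('wrist','full_'+f)
    u,v=proj(c,[cx,cy,54],True); x0=int(u-half);y0=int(v-half)
    big=cv2.resize(im[y0:y0+2*half,x0:x0+2*half],None,fx=k,fy=k,interpolation=cv2.INTER_CUBIC)
    cv2.imwrite('pics/'+f,big); print('x0,y0',x0,y0)
    return lambda U,V,z: px2z(c,(U+.5)/k-.5+x0,(V+.5)/k-.5+y0,z,True)
E
python3 - <<'E'
from h import *
f=knobimg('k1.png',654.4,-151.5)
import pickle
c=imaging.camera_info('wrist'); pickle.dump(c,open('ck.pkl','wb'))
E
```

```text
t 38.2 tcp [ 651.85 -152.54  234.86] grasp [ 651.72 -152.45  180.96] jawyaw 119.22 x [-0.  0. -1.] F [0.1  0.26 0.18] T [ 0.06 -0.03 -0.03] w 27.6 q6 -2.49
x0,y0 265 144
```

View pics/k1.png

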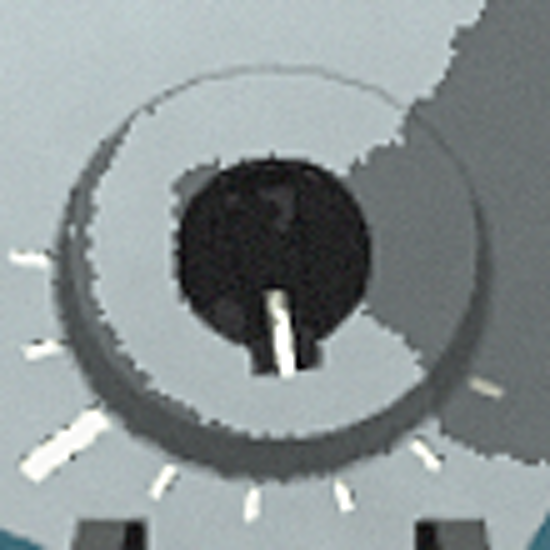

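View pics/full_k1.png

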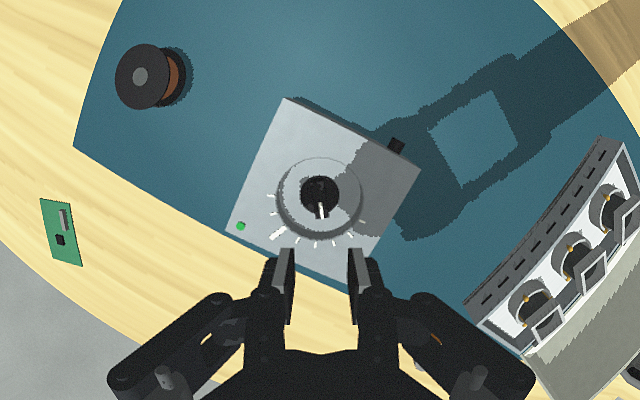

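Run:
```python
from h import *
import pickle; c=pickle.load(open('ck.pkl','rb'))
f=lambda U,V,z: px2z(c,(U+.5)/5-.5+265,(V+.5)/5-.5+144,z,True)[:2]
rim=np.array([f(*p,55) for p in [(275,65),(57,260),(492,260),(270,480)]]); print(rim,(rim[0]+rim[3])/2,(rim[1]+rim[2])/2, np.linalg.norm(rim[0]-rim[3]),np.linalg.norm(rim[1]-rim[2]))
a=f(273,292,54);b=f(287,375,54);m=f(103,418,55);n=f(30,470,55)
d=lambda v:np.degrees(np.arctan2(v[1],v[0]))
print('ptr',a,b,d(b-a),'mark',m,n,d(n-m),(m+n)/2)
for cen in (np.array([654.4,-151.5]),):
    print(d((m+n)/2-cen),d(b-cen),d(a-cen))
```

```text
[[ 621.6847352  -169.53636281]
 [ 669.57696495 -185.77188814]
 [ 633.05140911 -120.40211109]
 [ 688.34774356 -133.34408477]] [ 655.01623938 -151.44022379] [ 651.31418703 -153.08699962] 75.85405509351007 74.88206714969625
ptr [ 656.84304266 -150.29218611] [ 669.22129388 -140.55966334] 38.176550890278406 mark [ 692.20678119 -165.32069047] [ 708.17046393 -172.30975518] -23.64429856073115 [ 700.18862256 -168.81522282]
-20.714391041223553 36.432885642603225 26.307293897896564
```

Request:
play_rows(deltas=[[0.5, 0.5, -25, 0, 0, 0.06, 28], [0.5, 0.3, -25, 0, 0, 0.06, 28], [0, 0, -25, 0, 0, 0, 28], [0, 0, -14, 0, 0, 0, 28], [0, 0, 0, 0, 0, 0, 28], [0, 0, 0, 0, 0, 0, 28], [0, 0, 0, 0, 0, 0, 28]])

```text
time_s: 38.95
tcp_pos: [654.6, -151.6, 149.3]
ee_rot: [-0.221, 0.671, 0.219, 0.673]
wrist_force: [0.6, 0.1, -0.3]
grip_width: 28.0
```

Run:
```python
from h import *
s,M,g,jy=st(); snap('wrist','k2.png')
```

```text
t 38.95 tcp [ 654.57 -151.61  149.33] grasp [ 654.72 -151.68   95.43] jawyaw 126.24 x [ 0. -0. -1.] F [ 0.59  0.09 -0.26] T [-0.01 -0.03  0.02] w 28.0 q6 -2.61
```

View pics/k2.png

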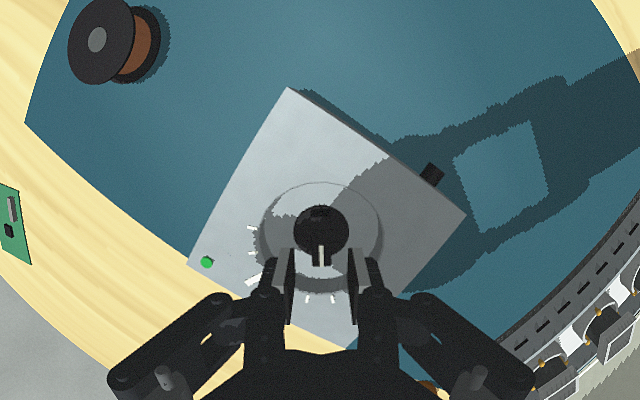

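Request:
play_rows(deltas=[[0, 0, -12, 0, 0, 0, 28], [0, 0, -10, 0, 0, 0, 28], [0, 0, -7, 0, 0, 0, 28], [0, 0, -3, 0, 0, 0, 28], [0, 0, 0, 0, 0, 0, 28], [0, 0, 0, 0, 0, 0, 28]])

```text
time_s: 39.6
tcp_pos: [653.7, -151.6, 115.5]
ee_rot: [-0.22, 0.672, 0.22, 0.672]
wrist_force: [0.2, -0.2, -0.5]
grip_width: 27.9
```

Run:
```python
from h import *
s,M,g,jy=st(); im=snap('wrist','k3.png'); cv2.imwrite('pics/k3c.png',cv2.resize(im[150:350,220:430],None,fx=3,fy=3))
```

```text
t 39.6 tcp [ 653.71 -151.59  115.54] grasp [ 653.73 -151.6    61.64] jawyaw 126.22 x [ 0. -0. -1.] F [ 0.18 -0.19 -0.53] T [ 0.06  0.01 -0.02] w 27.9 q6 -2.61
```

View pics/k3c.png

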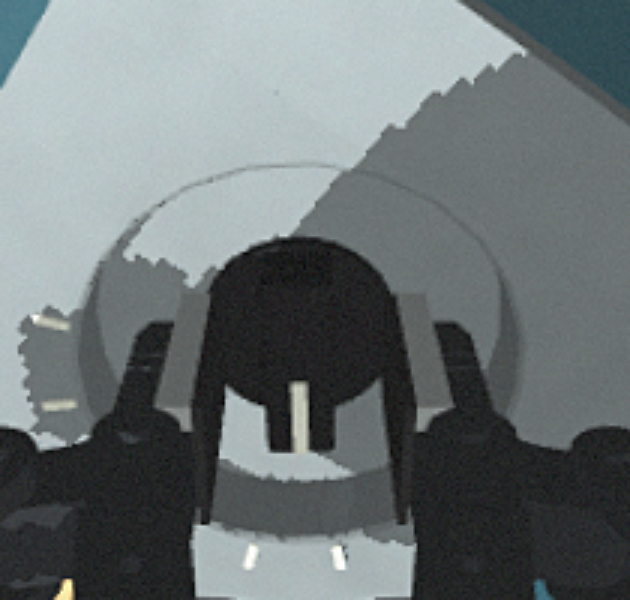

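Request:
play_rows(deltas=[[0, 0, 0, 0, 0, 0, 18], [0, 0, 0, 0, 0, 0, 5], [0, 0, 0, 0, 0, 0, 5], [0, 0, 0, 0, 0, 0, 5], [0, 0, 0, 0, 0, 0, 5]])

```text
time_s: 40.15
tcp_pos: [654.1, -152.1, 116.2]
ee_rot: [-0.22, 0.672, 0.219, 0.673]
wrist_force: [1.4, -3.2, 3.0]
grip_width: 10.1
```

Run:
```python
from h import *
s,M,g,jy=st()
```

```text
t 40.15 tcp [ 654.12 -152.11  116.2 ] grasp [ 654.21 -152.18   62.3 ] jawyaw 126.22 x [ 0. -0. -1.] F [ 1.4  -3.21  2.98] T [-0.51 -0.16 -0.05] w 10.1 q6 -2.61
```

Request:
play_rows(deltas=[[0, 0, 0, 0, 0, -0.101, 5], [0, 0, 0, 0, 0, -0.101, 5], [0, 0, 0, 0, 0, -0.101, 5], [0, 0, 0, 0, 0, -0.101, 5], [0, 0, 0, 0, 0, -0.101, 5], [0, 0, 0, 0, 0, -0.101, 5], [0, 0, 0, 0, 0, -0.101, 5], [0, 0, 0, 0, 0, -0.101, 5], [0, 0, 0, 0, 0, -0.101, 5], [0, 0, 0, 0, 0, -0.101, 5], [0, 0, 0, 0, 0, 0, 5], [0, 0, 0, 0, 0, 0, 5]])

```text
time_s: 41.35
tcp_pos: [654.1, -151.5, 116.2]
ee_rot: [0.132, 0.694, -0.132, 0.695]
wrist_force: [0.3, 0.2, 5.6]
grip_width: 10.3
```

Run:
```python
from h import *
s,M,g,jy=st()
```

```text
t 41.35 tcp [ 654.07 -151.49  116.19] grasp [ 654.15 -151.49   62.29] jawyaw 68.48 x [ 0. -0. -1.] F [0.32 0.22 5.64] T [-0.04 -0.2  -0.07] w 10.3 q6 -1.6
```

Release, lift and look.

Request:
play_rows(deltas=[[0, 0, 0, 0, 0, 0, 28], [0, 0, 0, 0, 0, 0, 28], [0, 0, 0, 0, 0, 0, 28], [0, 0, 0, 0, 0, 0, 28], [0, 0, 15, 0, 0, 0, 28], [0, 0, 30, 0, 0, 0, 28], [0, 0, 30, 0, 0, 0, 28], [0, 0, 30, 0, 0, 0, 28], [0, 0, 15, 0, 0, 0, 28], [0, 0, 0, 0, 0, 0, 28], [0, 0, 0, 0, 0, 0, 28]])

```text
time_s: 42.45
tcp_pos: [653.2, -151.4, 234.6]
ee_rot: [0.133, 0.695, -0.133, 0.694]
wrist_force: [-0.8, -0.5, -0.8]
grip_width: 28.0
```

Run:
```python
from h import *
import pickle
c=imaging.camera_info('wrist'); pickle.dump(c,open('ck2.pkl','wb'))
f=knobimg('k4.png',654.4,-151.5)
```

```text
t 42.45 tcp [ 653.17 -151.38  234.55] grasp [ 653.11 -151.36  180.65] jawyaw 68.36 x [-0.  0. -1.] F [-0.75 -0.54 -0.77] T [-0.01  0.   -0.01] w 28.0 q6 -1.6
x0,y0 266 142
```

View pics/k4.png

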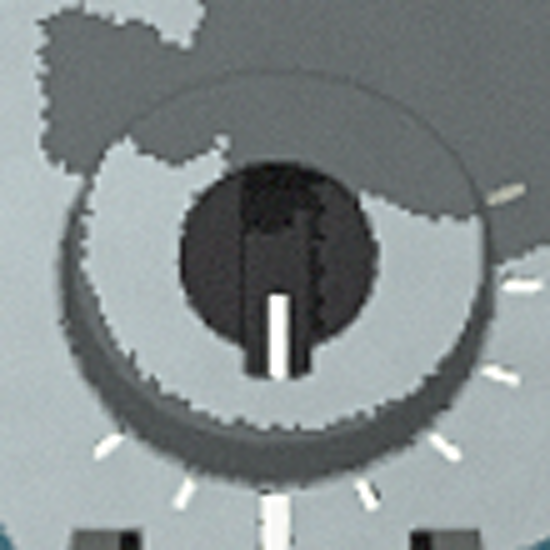

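Run:
```python
from h import *
import pickle; c=pickle.load(open('ck2.pkl','rb'))
im=cv2.imread('pics/full_k4.png').astype(int)
g=im.min(2)
f=lambda u,v,z: px2z(c,u,v,z,True)[:2]
d=lambda v:np.degrees(np.arctan2(v[1],v[0]))
def line(r0,r1,c0,c1,z):
    P=[]
    for v in range(r0,r1):
        row=g[v,c0:c1]; w=np.clip(row-200,0,None)
        if w.sum()>0: P.append(f((w*np.arange(c0,c1)).sum()/w.sum(),v,z))
    return np.array(P)
a=line(202,217,312,332,54); b=line(242,258,310,332,55)
for n,P in(('ptr',a),('mark',b)):
    vt=np.linalg.svd(P-P.mean(0))[2][0]; vt*=np.sign(vt[0]); print(n,len(P),P[0],P[-1],P.mean(0),d(vt))
cen=np.array([654.4,-151.5]); print(d(b.mean(0)-cen),d(a.mean(0)-cen),d(b.mean(0)-a.mean(0)))
```

```text
ptr 15 [ 657.69232326 -153.43009769] [ 669.81650705 -158.24427057] [ 663.72440655 -155.8182366 ] -21.654128981195427
mark 16 [ 692.98517691 -167.86652964] [ 707.55293775 -173.72827275] [ 700.21100413 -170.77017577] -22.736448500208702
-22.813819100547214 -24.84938041040739 -22.283457353843406
```

Request:
play_rows(deltas=[[0, 0, 35, 0, 0, 0.02, 40], [0, 0, 35, 0, 0, 0.02, 40], [0, 0, 35, 0, 0, 0.02, 40], [-5.2, 36.2, 0, 0, 0, 0.0137, 40], [-5.2, 36.2, 0, 0, 0, 0.0137, 40], [-5.2, 36.2, 0, 0, 0, 0.0137, 40], [-5.2, 36.2, 0, 0, 0, 0.0137, 40], [-5.2, 36.2, 0, 0, 0, 0.0137, 40], [-5.2, 36.2, 0, 0, 0, 0.0137, 40], [-5.2, 36.2, 0, 0, 0, 0.0137, 40], [-5.2, 36.2, 0, 0, 0, 0.0137, 40], [-5.2, 36.2, 0, 0, 0, 0.0137, 40], [-5.2, 36.2, 0, 0, 0, 0.0137, 40], [-5.2, 36.2, 0, 0, 0, 0.0137, 40], [-5.2, 36.2, 0, 0, 0, 0.0137, 40], [-5.2, 36.2, 0, 0, 0, 0.0137, 40], [0, 0, 0, 0, 0, 0, 40], [0, 0, 0, 0, 0, 0, 40]])

```text
time_s: 44.3
tcp_pos: [585.3, 319.4, 338.0]
ee_rot: [0.048, 0.707, -0.05, 0.704]
wrist_force: [0.1, -0.4, -0.6]
grip_width: 40.2
```

Run:
```python
from h import *
c=imaging.camera_info('wrist'); s,M,g,jy=st(); im=snap('wrist','h1.png')
for k in (-50,0,50):
    p=handle(1.85); p[:2]+=k*xs; print(proj(c,p,True))
im=snap('scene','s8.png'); cv2.imwrite('pics/s8c.png',cv2.resize(im[70:220,290:460],None,fx=4,fy=4,interpolation=cv2.INTER_CUBIC))
```

```text
t 44.3 tcp [585.28 319.36 338.04] grasp [585.1  319.27 284.14] jawyaw 82.07 x [-0. -0. -1.] F [ 0.15 -0.41 -0.57] T [-0.04  0.02 -0.03] w 40.2 q6 -1.11
(np.float64(321.5210897743249), np.float64(150.00161645682562))
(np.float64(320.9179033817728), np.float64(219.16896872033212))
(np.float64(320.3992648923741), np.float64(277.5780234720574))
```

View pics/h1.png

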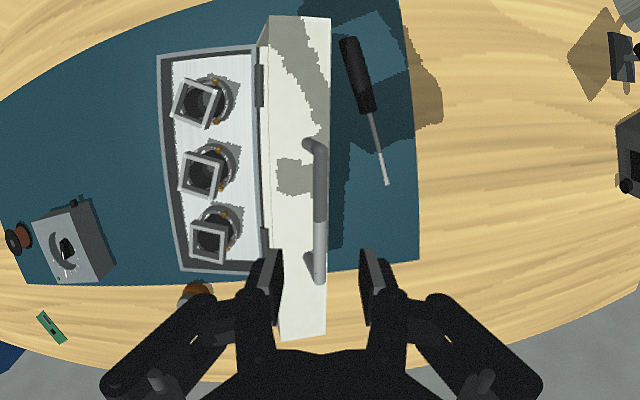

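View pics/s8c.png

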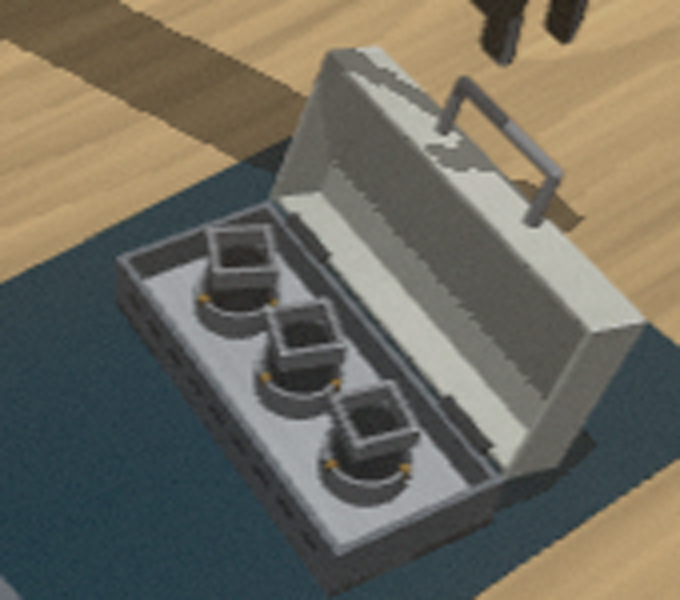

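Run:
```python
from h import *
c=imaging.camera_info('scene'); im=cv2.imread('pics/s8.png')
k=7;x0,y0=315,110
big=cv2.resize(im[y0:y0+85,x0:x0+110],None,fx=k,fy=k,interpolation=cv2.INTER_CUBIC)
for n,yaw in zip(N,(59.3,64.5,71.2)):
  for r,z,col in ((23*2**.5,86,(0,0,255)),(30.5,48,(0,255,0))):
    A=np.radians(yaw+45+90*np.arange(4)) if z==86 else np.linspace(0,2*np.pi,60)
    p=[[(u+.5-x0)*k,(v+.5-y0)*k] for u,v in (proj(c,[n[0]+r*np.cos(a),n[1]+r*np.sin(a),z]) for a in A)]
    cv2.polylines(big,[np.array(p,int)],True,col,1)
cv2.imwrite('pics/s8d.png',big)
```

```text
(no output)
```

View pics/s8d.png

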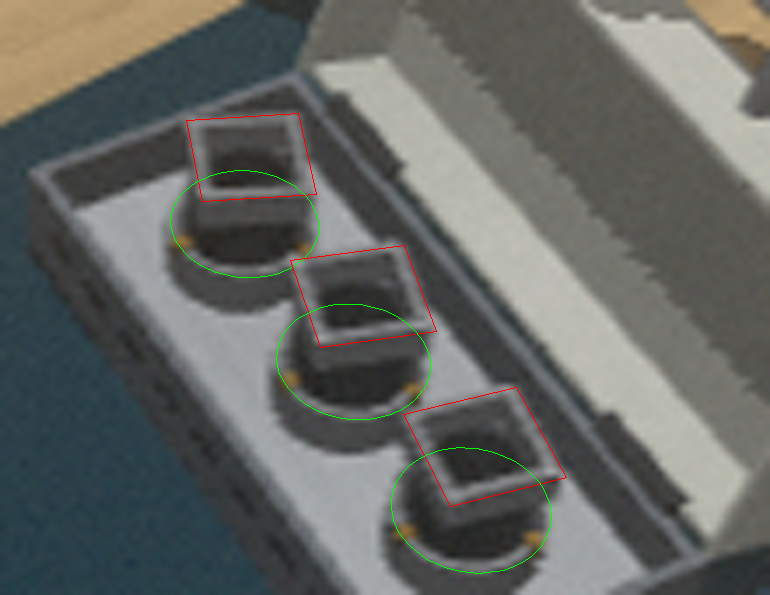

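Request:
play_rows(deltas=[[0, -0.4, -25, 0, 0, 0, 40], [0, 0, -25, 0, 0, 0, 40], [0, 0, -17, 0, 0, 0, 40], [0, 0, -10, 0, 0, 0, 40], [0, 0, 0, 0, 0, 0, 40], [0, 0, 0, 0, 0, 0, 40], [0, 0, 0, 0, 0, 0, 20], [0, 0, 0, 0, 0, 0, 0], [0, 0, 0, 0, 0, 0, 0], [0, 0, 0, 0, 0, 0, 0], [0, 0, 0, 0, 0, 0, 0]])

```text
time_s: 45.5
tcp_pos: [586.4, 318.2, 265.0]
ee_rot: [0.049, 0.705, -0.05, 0.706]
wrist_force: [-2.1, -4.7, 5.8]
grip_width: 7.8
```

Run:
```python
from h import *
st()
print(np.diff(np.array([handle(t) for t in np.linspace(1.85,0,21)]),axis=0).round(1).tolist())
```

```text
t 45.5 tcp [586.43 318.21 264.96] grasp [586.53 318.16 211.06] jawyaw 81.98 x [ 0. -0. -1.] F [-2.1  -4.7   5.81] T [-0.71  0.28 -0.15] w 7.8 q6 -1.11
[[-2.1, -14.3, 6.3], [-2.2, -14.8, 4.9], [-2.3, -15.2, 3.5], [-2.3, -15.5, 2.1], [-2.3, -15.6, 0.6], [-2.3, -15.6, -0.8], [-2.3, -15.4, -2.3], [-2.2, -15.2, -3.7], [-2.2, -14.8, -5.1], [-2.1, -14.2, -6.5], [-2.0, -13.6, -7.8], [-1.9, -12.8, -9.0], [-1.8, -11.9, -10.2], [-1.6, -11.0, -11.2], [-1.5, -9.9, -12.2], [-1.3, -8.7, -13.1], [-1.1, -7.5, -13.8], [-0.9, -6.2, -14.5], [-0.7, -4.8, -15.0], [-0.5, -3.5, -15.4]]
```

Request:
play_rows(deltas=[[-2.1, -14.3, 4.3, 0, 0, 0, 0], [-2.2, -14.8, 3.5, 0, 0, 0, 0], [-2.3, -15.2, 2.5, 0, 0, 0, 0], [-2.3, -15.5, 1.5, 0, 0, 0, 0], [-2.3, -15.6, 0.6, 0, 0, 0, 0], [-2.3, -15.6, -0.8, 0, 0, 0, 0], [-2.3, -15.4, -2.3, 0, 0, 0, 0], [-2.2, -15.2, -3.7, 0, 0, 0, 0], [-2.2, -14.8, -5.1, 0, 0, 0, 0], [-2.1, -14.2, -6.5, 0, 0, 0, 0], [0, 0, 0, 0, 0, 0, 0]])

```text
time_s: 46.6
tcp_pos: [563.8, 166.4, 259.3]
ee_rot: [0.049, 0.705, -0.05, 0.706]
wrist_force: [-6.0, -4.0, 12.0]
grip_width: 7.5
```

Run:
```python
from h import *
st(); print(handle(.925)); im=snap('scene','s9.png')
```

```text
t 46.6 tcp [563.79 166.38 259.27] grasp [563.84 166.31 205.37] jawyaw 81.9 x [ 0. -0. -1.] F [-6.04 -4.01 11.96] T [-0.39  0.86 -0.13] w 7.5 q6 -1.35
[563.92 167.98 203.22]
```

View pics/s9.png

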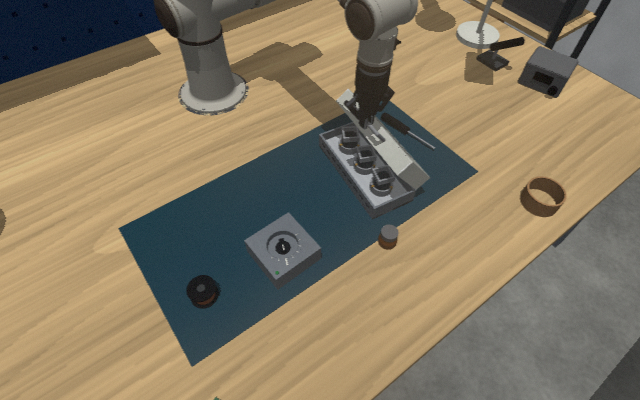

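Request:
play_rows(deltas=[[-2.0, -13.6, -7.8, 0, 0, 0, 0], [-1.9, -12.8, -9.0, 0, 0, 0, 0], [-1.8, -11.9, -10.2, 0, 0, 0, 0], [-1.6, -11.0, -11.2, 0, 0, 0, 0], [-1.5, -9.9, -12.2, 0, 0, 0, 0], [-1.3, -8.7, -13.1, 0, 0, 0, 0], [-1.1, -7.5, -13.8, 0, 0, 0, 0], [0, 0, 0, 0, 0, 0, 0]])

```text
time_s: 47.45
tcp_pos: [552.6, 91.5, 178.2]
ee_rot: [0.05, 0.705, -0.05, 0.706]
wrist_force: [-0.4, -3.7, 2.3]
grip_width: 7.8
```

Run:
```python
from h import *
st(); print(handle(.925*3/10))
```

```text
t 47.45 tcp [552.58  91.46 178.19] grasp [552.61  91.43 124.29] jawyaw 81.93 x [ 0. -0. -1.] F [-0.42 -3.72  2.32] T [-0.19 -0.16 -0.13] w 7.8 q6 -1.48
[552.75  92.6  125.88]
```

Request:
play_rows(deltas=[[-0.8, -5.5, -12, 0, 0, 0, 0], [-0.7, -4.5, -12, 0, 0, 0, 0], [-0.5, -3.0, -11, 0, 0, 0, 0], [-0.1, -0.8, -5, 0, 0, 0, 0], [0, 0, -2, 0, 0, 0, 0], [0, 0, 0, 0, 0, 0, 0]])

```text
time_s: 48.05
tcp_pos: [550.5, 78.2, 137.8]
ee_rot: [0.049, 0.705, -0.05, 0.705]
wrist_force: [2.1, -4.2, -0.4]
grip_width: 7.9
```

Run:
```python
from h import *
st(); print(handle(0))
im=snap('scene','s10.png'); cv2.imwrite('pics/s10c.png',cv2.resize(im[70:220,290:460],None,fx=4,fy=4,interpolation=cv2.INTER_CUBIC))
```

```text
t 48.05 tcp [550.55  78.25 137.76] grasp [550.55  78.17  83.86] jawyaw 82.01 x [ 0. -0. -1.] F [ 2.12 -4.25 -0.38] T [-0.6  -0.31 -0.11] w 7.9 q6 -1.51
[550.6   78.11  81.  ]
```

View pics/s10c.png

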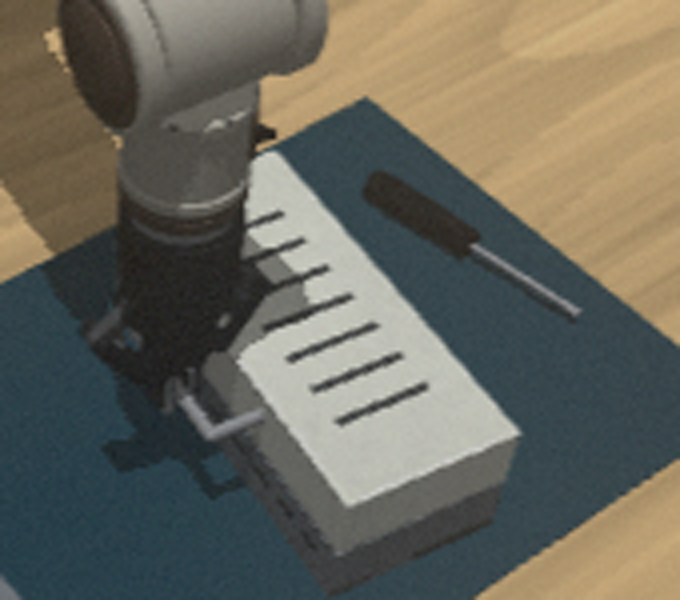

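Request:
play_rows(deltas=[[0, 0, -2, 0, 0, 0, 0], [0, 0, 0, 0, 0, 0, 0], [0, 0, 0, 0, 0, 0, 28], [0, 0, 0, 0, 0, 0, 28], [0, 0, 0, 0, 0, 0, 28], [0, 0, 0, 0, 0, 0, 28], [0, 0, 15, 0, 0, 0, 28], [0, 0, 25, 0, 0, 0, 28], [0, 0, 30, 0, 0, 0, 28], [0, 0, 30, 0, 0, 0, 28], [0, 0, 40, 0, 0, 0, 28], [0, 0, 40, 0, 0, 0, 28], [-40, 0, 0, 0, 0, 0, 28], [-40, 0, 0, 0, 0, 0, 28], [-40, 0, 0, 0, 0, 0, 28], [-40, 0, 0, 0, 0, 0, 28], [0, 0, 0, 0, 0, 0, 28]])

```text
time_s: 49.8
tcp_pos: [386.5, 79.5, 316.2]
ee_rot: [0.049, 0.706, -0.049, 0.705]
wrist_force: [1.3, 0.4, 0.2]
grip_width: 28.2
```

Run:
```python
from h import *
st()
im=snap('scene','s11.png')
t=snap('top','t11.png'); cv2.imwrite('pics/t11c.png',cv2.resize(t[145:300,180:490],None,fx=2.5,fy=2.5,interpolation=cv2.INTER_CUBIC))
c=imaging.camera_info('top')
for th in (0,.05): print(proj(c,handle(th)))
```

```text
t 49.8 tcp [386.54  79.5  316.23] grasp [386.51  79.51 262.33] jawyaw 82.04 x [-0.  0. -1.] F [1.27 0.37 0.25] T [ 0.03 -0.09  0.01] w 28.2 q6 -1.54
(np.float64(305.727405028), np.float64(223.02854825068374))
(np.float64(304.9050383145459), np.float64(222.91559057551444))
```

View pics/s11.png

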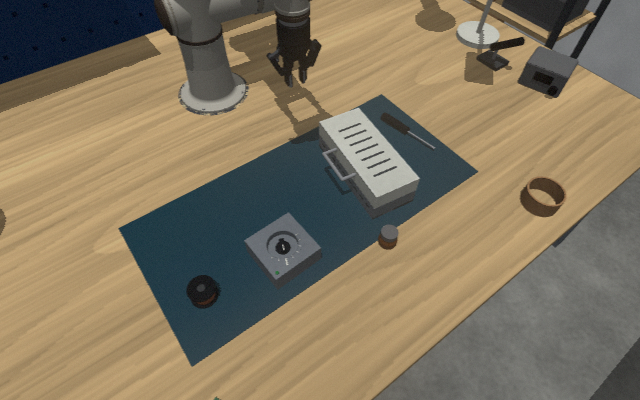

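View pics/t11c.png

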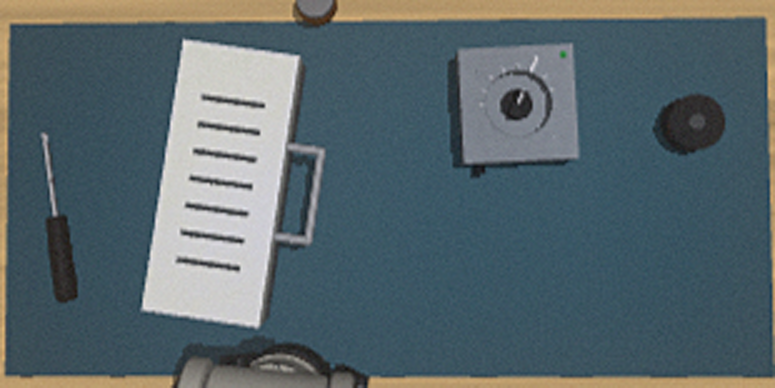

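Run:
```python
from h import *
for a,b,r in(('scene0','s11',(90,215,310,440)),('top0','t11',(155,265,225,320))):
    A=cv2.imread(f'pics/{a}.png').astype(int);B=cv2.imread(f'pics/{b}.png').astype(int)
    d=np.abs(A-B).max(2)[r[0]:r[1],r[2]:r[3]]; print(a,(d>40).sum(),d.mean())
for sh in[(0,0)]:
    A=cv2.imread('pics/scene0.png',0)[90:215,310:440].astype(np.float32);B=cv2.imread('pics/s11.png',0)[90:215,310:440].astype(np.float32)
    print(cv2.phaseCorrelate(A,B))
ctrl.finish_job()
```

```text
scene0 309 4.795138461538461
top0 0 4.308133971291866
((0.5296421424977353, 0.5098074132001571), 0.9178481572751646)
the job is handed in; nothing more can be done
```

The tinning station is ready and the job is handed in, at about 50 s on the robot's clock.

- **Hood:** I gripped the handle and carried the hood back to just short of the stop, then let it drop the last bit onto the stop. At the end I led it back down. In the last top-camera picture the hood matches the closed starting picture, with no changed pixels. The scene picture has 309 changed pixels around the hood. I put these down to the arm's moved shadow, but did not check.
- **Crucibles:** all three are loaded, one per nest, each twisted to and fro while pressing lightly.
  - In every nest the collar's size and position in the wrist and scene pictures match a collar top 86 mm above the bench, which means fully home.
  - My readings of how far each crucible sank came out about 2.5 mm lower than the force predicted, by a similar amount each time. I took this as a measuring offset, since the pictures agreed with fully home.
  - The wrist force at the end of each press was at most 11.6 N. That puts the nest plate roughly 4–7 mm down, estimated from force and position because there is no direct reading.
- **Knob:** turned about 58° clockwise. In the close-up the pointer is at -21.7° and the mark at -22.7°, so it is about 1° off.
- **Bystanders:** I did not touch the spool, jar or screwdriver, and they look unmoved in the final pictures.

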